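# Lay out the compressor overhaul kit in its tray

## Robot

A 6-joint arm with a two-finger parallel gripper is mounted at the origin on a cart in front of the work surface, level with it; the furniture and walls round the work are solid. World frame = base frame: x ahead of the robot, y to its left, z up, the work surface at z = 0. Lengths are in mm, angles in degrees, forces in N, time in s.
With the tool pointing down it reaches from about 300 to 850 mm from the base axis. Payload 4.2 kg.
Tool frame: the origin (TCP) lies midway between the tips of the shut fingers; the grasp point (between the pads) lies 19 mm behind it (env.tcp_to_grasp is the distance from the TCP to the grasp point, in mm); z points along the fingers, x is the direction in which the jaws open and shut, and the axes are right-handed (so a half turn about z gives the same grasp; the last joint's range is limited). The gripper opens to 91 mm and grips with 3 to 60 N. Pads are 32 mm wide; open, the fingers measure 118 mm over their backs; the gripper's body (76 mm by 178 mm) begins 60 mm behind the grasp point.
Start: joints at [-66.921, 18.312, 89.639, -0, 72.044, -1.146], TCP at [235.936, -524.383, 213.976] pointing down, gripper open.
Joint ranges: [-177.97, 177.97], [-48.28, 115.42], [12.27, 149.76], [-77.06, 257.06], [2.81, 150.46], [-146.56, 146.56]. Speed limits (degrees/s): [147.25, 147.25, 180, 180, 180, 180].

## Interface

Orientations are given as [roll, pitch, yaw] about the fixed x, y, z axes, in that order (R = Rz(yaw) Ry(pitch) Rx(roll)).
In Python, from workcell import env gives the robot as it stands.
- The arm moves only by the tool drive_tool, never from a script. Its argument "motion" is a list of rows, each a list of 2 entries, a list of its own where there are three numbers: the shift along the world's x, y, z in m, then the turn, a rotation vector about the world's x, y, z in rad. In form: [[[dx, dy, dz], [wx, wy, wz]], ...]. A call has exactly 10 rows; each row shifts and turns the commanded pose from where the row before left it; what a row does not reach is not made up. A row lasts 1/12 s, in which the tool goes at most 41.7 mm and 7.16 degrees, less where a joint would pass 70% of its speed; a pose out of reach is approached as far as the arm can. A call is refused whole if a number of a shift passes 0.0417 or a number of a turn 0.125, either way. A call with a gripper value outside its range is refused whole. "claw" is the opening, from 0 (shut) to 1 (fully open), set as the call begins (left out, the last holds). The fingers move at their own pace and stop on an object; "force" is the grip in N (left out, the last holds). Time passes only in rows, so rows that do not move let the fingers close, or fill a call up. It gives the time, the measured TCP pose, the force and the opening at its end, in the units of the state.
- env.state(): the state, without advancing time (a new reading comes with each control period).
- env.grab_frame(name): name is "side" or "top" or "wrist"; returns the picture (420x560x3 uint8, red, green, blue); there is no depth.
- env.camera_params(name): a dict with "fov_y" (degrees; the focal length in pixels is half the picture's height over the tangent of half this angle, whatever the lens; pixels are square), "cx", "cy" (the principal point, pixels), "k1" (the pictures are not rectified: a ray, as slopes to the right and down, at radius r is drawn at 1 + k1 r^2 times it, then the intrinsics apply), "pose" (4x4, takes a point from camera to world coordinates). Camera axes: x right, y down, z forward; pixel columns grow to the right and rows downward; lengths in mm; the calibration is good to about 2 mm. A picture is of the moment at which its call begins: read the wrist's pose just before it. camera_params takes no time and is no camera call; for the wrist camera it gives the pose at the moment of the call.
- env.job_done(): hands the job in, once; it reports no verdict.
The state is a dict: "time_s": time; "qpos": joint angles; "qvel": joint speeds; "effort": joint torques, N m; "ee_pos": TCP position; "ee_rot": TCP orientation; "force": force on the tool from outside, world axes, zero at the start; "torque": the same for the moment, N m; "gripper_width": finger opening in mm.
Only numpy, scipy, OpenCV 4.12 (cv2) and the standard library are available. Lean on these libraries where they do the work, as an engineer would, in place of code of your own. Each camera call takes 0.05 s, during which the arm holds its last target.

## Task

Lay out the parts for the compressor overhaul in the kitting tray: the piston upright in the wide round recess, the larger bearing flat over the thin post, the larger nut flat in the narrower recess, and the connecting rod flat in its cradle with the big end over the thick post and the small end between the two pegs. Lower each part right down into its place rather than dropping it, and leave the smaller bearing and the smaller nut lying where they are: they belong to another job.

Things in the scene. Friction and masses are not known exactly. Their poses are not given: they have to be found in the camera images.
- kit_tray: Fixed grey tray on feet, 166 (x) x 270 mm (y), rim 26 mm high. Origin: centre, on the bench; nest blocks at x +34, y -86, 0, +86. At x -43.5 a wooden rod cradle along y, 64 x 176 mm, top at z 30; on it at y +52 a thick post (17 mm dia., tapered, 25 tall) for the big end, at y -60 two 8 mm pegs (20 tall), 27 mm either side, for the small end. A seated rod's origin is at x -43.5, y 0, z 30, its +y along the tray's.
- piston_nest: Pale wooden nest block, 84 x 84 x 14 mm, fixed, one of three in a row behind the rod cradle in the tray; their order changes. Origin at the centre of its underside, 16 mm above the bench, x and y as the tray's. This one has the wide round recess, 70 mm across, 8 mm deep (floor 6 mm above the origin), at its centre, for the piston.
- nut_nest: Pale wooden nest block, 84 x 84 x 14 mm, fixed, one of three in a row behind the rod cradle in the tray; their order changes. Origin at the centre of its underside, 16 mm above the bench, x and y as the tray's. This one has the narrower round recess, 56 mm across, 7 mm deep (floor 7 mm above the origin), at its centre, for the larger nut.
- bearing_post: Pale wooden nest block, 84 x 84 x 14 mm, fixed, one of three in a row behind the rod cradle in the tray; their order changes. Origin at the centre of its underside, 16 mm above the bench, x and y as the tray's. This one has a flat top and a thin steel post at its centre, for the bearing: 9 mm in diameter, tapered to 4 mm at the tip, 24 mm tall above the block's top.
- piston: Light aluminium piston with ring grooves, standing upright, crown up: 54 mm in diameter, 52 mm tall, about 0.16 kg. Origin at the centre of its underside, z up. (The ribbed pale cylinder at the far right back corner of the bench, out of reach, is not this one.)
- bearing_6205: The larger of two dark steel ball bearings, lying flat: 52 mm outside, 25 mm bore (open), 15 mm thick, about 0.13 kg. Origin at the centre of its underside, z along its axis.
- nut_m24: The larger of two brownish steel hexagon nuts, lying flat: 36 mm across flats (two flats face its own +x and -x), 41 mm across corners, 19 mm thick, about 0.11 kg. Origin at the centre of its underside, z along its axis.
- conrod: Light metal connecting rod lying flat, 156 mm long, 18 mm thick, about 0.14 kg. Origin at mid length on its underside, z up, y along the rod: big end at y +52 mm (ring 52 mm across, open bore about 33 mm), small end at y -63 mm (ring 30 mm across). Shank 24 mm wide across x from y -48 to +26, from 3 to 15 mm above the underside; balances near y +5.
- bearing_small: Look-alike that stays where it lies: the smaller ball bearing, 35 mm outside, 11 mm thick, lying flat. Origin at the centre of its underside.
- nut_m20: Look-alike that stays where it lies: the smaller hexagon nut, 30 mm across flats, 34 mm across corners, 16 mm thick, lying flat. Origin at the centre of its underside.
Not all that is in view belongs to the job. What is shaped like the bearing_6205 but blue is not meant. What is shaped like the piston but green is not meant.

How it is judged (in metres and radians):
At the end, for the whole second after the job is handed in: Piston, larger nut and larger bearing seated level in their own blocks (within 10 mm of centre, 3 mm in height); rod flat on the cradle bed over its post (10 mm across, 12 mm along, 0.2 rad); all four at rest; smaller bearing and nut within 30 mm of where they lay (horizontal distance between piston and piston_nest below 0.01 m and z of piston in the frame of piston_nest between 0.003 and 0.009 m and angle between each of piston, nut_m24, bearing_6205, conrod's own z axis and vertical below 0.1 rad and horizontal distance between nut_m24 and nut_nest below 0.01 m and z of nut_m24 in the frame of nut_nest between 0.004 and 0.01 m and horizontal distance between bearing_6205 and bearing_post below 0.01 m and z of bearing_6205 in the frame of bearing_post between 0.011 and 0.017 m and x of conrod in the frame of kit_tray between -0.0535 and -0.0335 m and y of conrod in the frame of kit_tray between -0.012 and 0.012 m and z of conrod in the frame of kit_tray between 0.027 and 0.033 m and angle between the y axis of conrod and the y axis of kit_tray, either way round below 0.2 rad and linear speed of each of piston, bearing_6205, nut_m24, conrod below 0.02 m/s and distance of each of bearing_small, nut_m20 from where it was at the start of the episode below 0.03 m); the robot touches nothing.
It fails at once if the smaller bearing or the smaller nut moves more than 30 mm from where it lay (distance of any of bearing_small, nut_m20 from where it was at the start of the episode above 0.03 m).
It fails at once if a part is dropped: it falls free of the fingers faster than 0.8 m/s (a fall of some 30 mm) ((linear speed of piston above 0.8 m/s and contact force between piston and the fingers below 0.2 N) or (linear speed of bearing_6205 above 0.8 m/s and contact force between bearing_6205 and the fingers below 0.2 N) or (linear speed of nut_m24 above 0.8 m/s and contact force between nut_m24 and the fingers below 0.2 N) or (linear speed of conrod above 0.8 m/s and contact force between conrod and the fingers below 0.2 N)).
It also fails if it takes over 115 s, if anything falls off the work surface, if the arm or the gripper's body presses on something with over 40 N, if the wrist force passes 120 N, or if a joint passes its speed limit or range.

## Working session

There is one attempt and no reset: what is moved stays moved. The work goes in short steps, Python scripts to look and compute and a tool call to move; the robot and the scene stay as the last step left them, time stands still between calls to the robot, and variables do not carry over. Pictures are saved under pics/ and viewed, and the job is handed in when it is done.

Besides the shell and the picture viewer there is one more tool, called as name(argument=value, ...) on one line, values as JSON. drive_tool: Moves the arm, as the interface text tells. Its arguments: {"type":"object","properties":{"motion":{"type":"array","items":{"type":"array"}},"claw":{"type":"number"},"force":{"type":"number"}},"required":["motion"]}

```bash
mkdir -p pics; ls; cat > h.py <<'E'
import numpy as np, cv2
from workcell import env
def snap(n,f):
    P=env.camera_params(n); im=env.grab_frame(n); cv2.imwrite('pics/'+f,im[:,:,::-1]); 
    np.savez('pics/'+f+'.npz',**{k:np.array(v) for k,v in P.items()}); return im,P
def load(f): 
    z=np.load('pics/'+f+'.npz'); return {k:z[k] for k in z.files}
def px2w(P,u,v,z):
    f=210/np.tan(np.radians(float(P['fov_y'])/2))
    d=np.array([(u-P['cx'])/f,(v-P['cy'])/f]);s=d.copy()
    for _ in range(30): s=d/(1+P['k1']*(s@s))
    T=np.array(P['pose']); r=T[:3,:3]@np.array([s[0],s[1],1]); o=T[:3,3]
    return o+r*(z-o[2])/r[2]
def w2px(P,p):
    f=210/np.tan(np.radians(float(P['fov_y'])/2))
    T=np.array(P['pose']); c=T[:3,:3].T@(np.array(p,float)-T[:3,3]); s=c[:2]/c[2]
    s=s*(1+P['k1']*(s@s)); return np.array([s[0]*f+P['cx'],s[1]*f+P['cy']])
def crop(f,u0,v0,u1,v1,out):
    im=cv2.imread('pics/'+f)[v0:v1,u0:u1]; k=min(800/(u1-u0),600/(v1-v0)); cv2.imwrite('pics/'+out,cv2.resize(im,None,fx=k,fy=k,interpolation=cv2.INTER_CUBIC)); print('scale',k)
E
python3 - <<'E'
from h import *
for n in ['top','side','wrist']:
    im,P=snap(n,n+'0.png'); print(n,P)
print(env.state(), env.tcp_to_grasp)
E
```

```text
pics
top {'fov_y': 45.76666204152427, 'cx': 287.3998488807141, 'cy': 207.94716090751578, 'k1': -0.07396546453715892, 'pose': array([[-1.67351212e-02, -9.78600741e-01,  2.05086630e-01,
         2.44761238e+02],
       [-9.99843396e-01,  1.75596287e-02,  2.20085169e-03,
         8.29820171e+01],
       [-5.75500017e-03, -2.05017681e-01, -9.78741350e-01,
         1.43973019e+03],
       [ 0.00000000e+00,  0.00000000e+00,  0.00000000e+00,
         1.00000000e+00]])}
side {'fov_y': 57.69712225923259, 'cx': 279.55431524719, 'cy': 209.1244958239055, 'k1': 0.02914086335680253, 'pose': array([[ 9.99494183e-01,  1.46993028e-02, -2.82012150e-02,
         5.59289602e+02],
       [ 3.17978288e-02, -4.76565738e-01,  8.78563598e-01,
        -8.48375542e+02],
       [-5.25460505e-04, -8.79015943e-01, -4.76792089e-01,
         5.59977802e+02],
       [ 0.00000000e+00,  0.00000000e+00,  0.00000000e+00,
         1.00000000e+00]])}
wrist {'fov_y': 61.22584347935021, 'cx': 281.47069908311437, 'cy': 209.98874418636828, 'k1': -0.018987508342222206, 'pose': array([[ 4.11039541e-01, -8.81014575e-01, -2.34221
[... 251 characters left out ...]
0000000e+00,
         1.00000000e+00]])}
{'time_s': 0.15, 'qpos': array([-6.69207541e+01,  1.83412681e+01,  8.96903404e+01, -1.17134756e-03,
        7.20434271e+01, -1.14584537e+00]), 'qvel': array([ 0.04009703, -0.14015984, -0.2230045 , -0.02562673, -0.0145322 ,
        0.01305301]), 'effort': array([ 6.10470815e-04, -4.12773800e+01, -2.32155704e+01,  7.27878953e-02,
        4.34172316e-02, -1.00086745e-04]), 'ee_pos': array([ 235.78168674, -524.01795655,  213.33312073]), 'ee_rot': array([-1.79999613e+02,  7.50427771e-02, -6.57745466e+01]), 'force': array([-1.06967   , -1.05926637,  0.14455704]), 'torque': array([0.03113603, 0.00084806, 0.00745349]), 'gripper_width': 91.14904335675202} 18.8
```

View pics/top0.png

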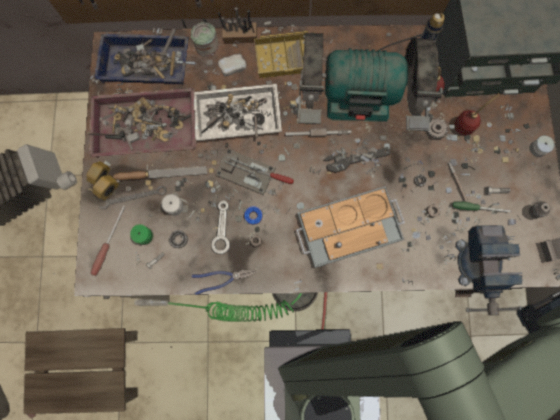

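View pics/side0.png

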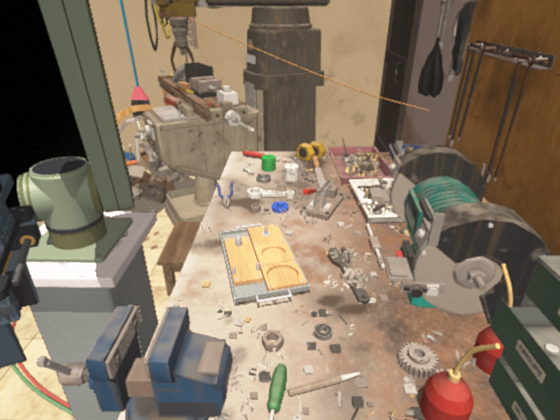

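View pics/wrist0.png

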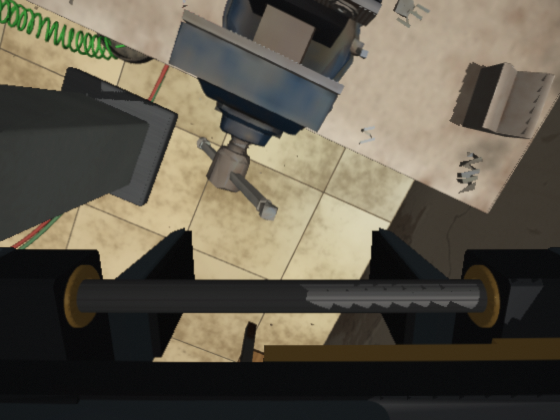

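The top view has +x up and -y to the right. The tray is at about (350,228), the rod at (222,227), the white piston candidate at (171,204), and the bearings and nuts need a closer look.

```bash
python3 - <<'E'
from h import *
crop('top0.png',90,160,290,290,'c1.png'); crop('top0.png',280,160,460,290,'c2.png')
crop('side0.png',200,140,360,230,'c3.png')
P=load('top0.png')
for n,u,v,z in [('piston',171,204,52),('bear',178,239,15),('nutL',255,240,19),('ring right',437,128,15),('r2',419,180,15),('r3',432,211,15),('blue',253,215,15),('tray',350,228,26)]:
    print(n,px2w(P,u,v,z).round())
E
```

```text
scale 4.0
scale 4.444444444444445
scale 5.0
piston [553. 420.  52.]
bear [457. 405.  15.]
nutL [450. 181.  19.]
ring right [ 784. -374.   15.]
r2 [ 621. -306.   15.]
r3 [ 527. -338.   15.]
blue [524. 187.  15.]
tray [479. -93.  26.]
```

View pics/c1.png

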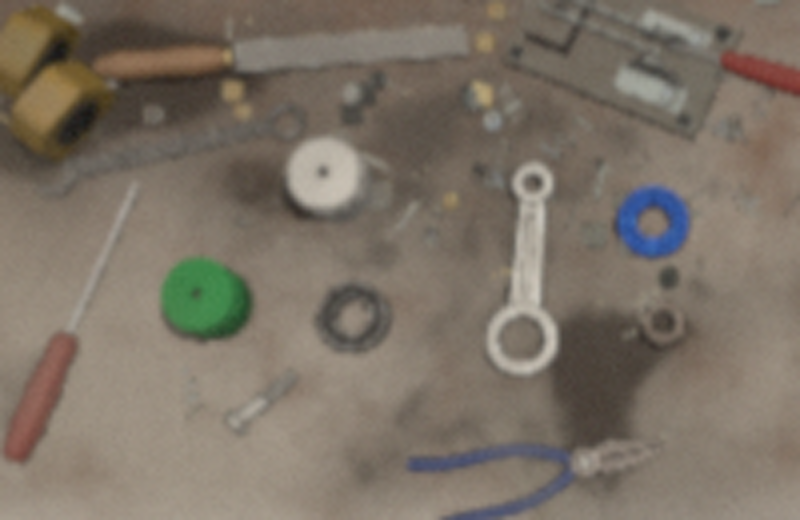

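View pics/c2.png

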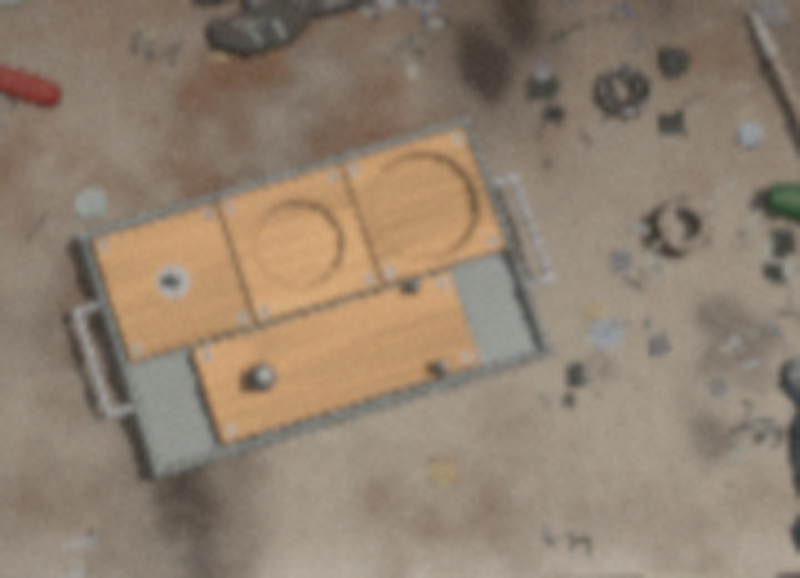

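View pics/c3.png

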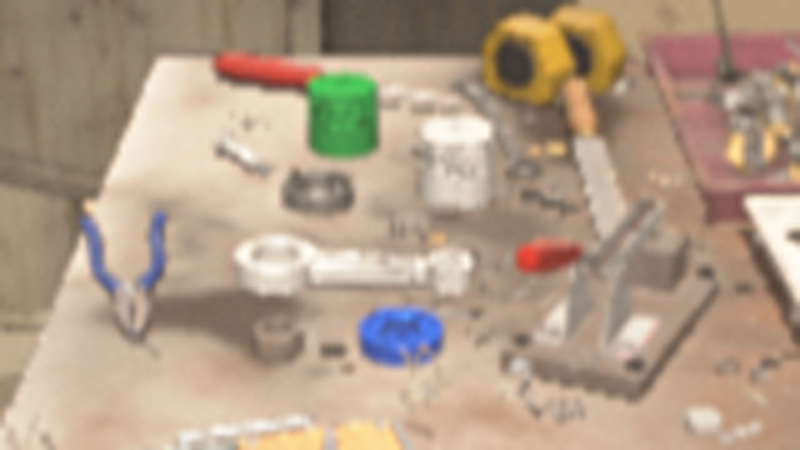

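```bash
cat > fit.py <<'E'
from h import *
from scipy.optimize import least_squares
def fit(P,mod,px,x0):
    def r(q):
        c,s=np.cos(q[2]),np.sin(q[2]); o=[]
        for m,p in zip(mod,px):
            w=[q[0]+c*m[0]-s*m[1],q[1]+s*m[0]+c*m[1],m[2]]; o+=list(w2px(P,w)-p)
        return np.array(o)
    s=least_squares(r,x0,loss='soft_l1'); return s.x, r(s.x).reshape(-1,2)
E
python3 - <<'E'
from fit import *
P=load('top0.png')
mod=[(83,135,26),(83,-135,26),(-83,-135,26),(-83,135,26),(34,86,54),(34,0,30),(34,-86,30),(-43.5,52,55),(-16.5,-60,50),(-70.5,-60,50)]
px=np.array([(80,238),(470,125),(545,350),(155,477),(171,280),(292,245),(418,208),(262,375),(410,285),(437,369)])/4.4444+[280,160]
q,r=fit(P,mod,px,[480,-93,.28]); print(q[:2],np.degrees(q[2]));print(r.round(1))
for n,u,v,z in [('nutR',672,228,19),('brR',622,90,11)]: print(n,px2w(P,280+u/4.444,160+v/4.444,z).round(1))
for n,u,v,z in [('pist',323,172,52),('br',354,317,15),('nutL',662,323,16),('big',522,340,18),('small',533,182,18)]: print(n,px2w(P,90+u/4,160+v/4,z).round(1))
E
```

```text
[482.93017125 -93.13511318] 16.131326928052925
[[-1.3 -0.4]
 [-1.3 -1.6]
 [ 0.9  1.3]
 [-0.8  0.7]
 [-0.  -0.6]
 [ 0.7  0.1]
 [ 0.4 -0.2]
 [-0.5  0.5]
 [ 0.5  0.3]
 [ 0.7 -0.5]]
nutR [ 524.9 -334.5   19. ]
brR [ 621.4 -310.3   11. ]
pist [556.1 420.8  52. ]
br [456.2 403.8  15. ]
nutL [448.  179.9  16. ]
big [437.  280.8  18. ]
small [553.4 273.9  18. ]
```

drive_tool(motion=[[[0.024,0.018,0.005],[0,0,0]],[[0.024,0.018,0.005],[0,0,0]],[[0.024,0.018,0.005],[0,0,0]],[[0.024,0.018,0.005],[0,0,0]],[[0.024,0.018,0.005],[0,0,0]],[[0.024,0.018,0.005],[0,0,0]],[[0.024,0.018,0.005],[0,0,0]],[[0.024,0.018,0.005],[0,0,0]],[[0.024,0.018,0.005],[0,0,0]],[[0.02,0.018,0.005],[0,0,0]]])

```text
time_s: 0.98
ee_pos: [473.3, -343.2, 263.8]
ee_rot: [180.0, 0.0, -65.7]
force: [-0.1, -0.2, 0.5]
gripper_width: 90.9
```

```bash
python3 - <<'E'
from h import *
snap('wrist','w1.png'); s=env.state(); print(s['time_s'],s['ee_pos'],s['ee_rot'],s['force'])
E
```

```text
1.0333 [ 476.98062586 -340.18833078  264.75585144] [-1.79702161e+02  1.77188745e-02 -6.55789139e+01] [4.10911233 2.05682548 0.69837803]
```

View pics/w1.png

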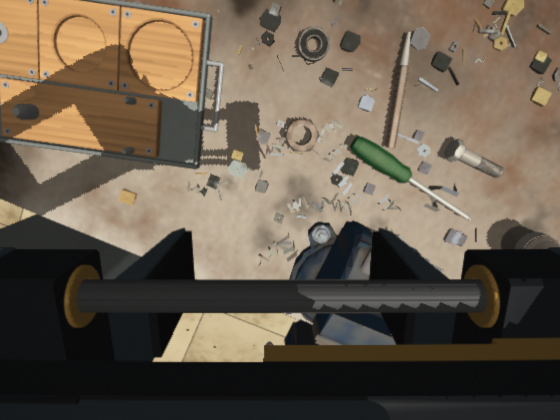

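```bash
python3 - <<'E'
from h import *
crop('w1.png',260,10,360,160,'c4.png')
E
```

```text
scale 4.0
```

View pics/c4.png

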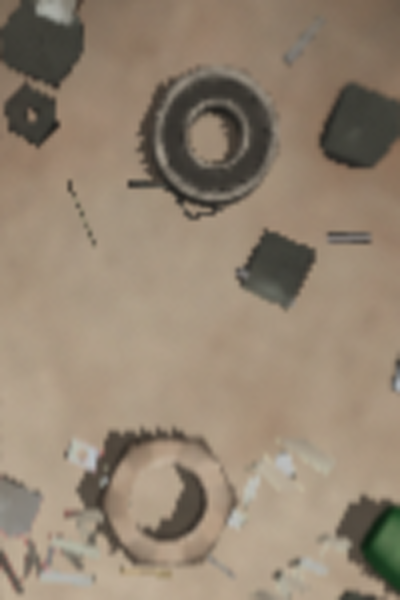

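```bash
python3 - <<'E'
from h import *
P=load('w1.png')
g=lambda u,v,z: px2w(P,260+u/4,10+v/4,z)
a,b=g(103,498,19),g(235,500,19);print('nut corners',a,b,np.linalg.norm(a-b), (a+b)/2, np.degrees(np.arctan2(*(b-a)[[1,0]])))
a,b=g(169,438,19),g(169,560,19);print('flats',np.linalg.norm(a-b),(a+b)/2)
a,b=g(155,135,11),g(275,135,11);print('brg',np.linalg.norm(a-b),(a+b)/2)
E
```

```text
nut corners [ 522.24017324 -326.00503918   19.        ] [ 537.29804604 -360.68140724   19.        ] 37.80462981193468 [ 529.76910964 -343.34322321   19.        ] -66.52757669957015
flats 34.27438106418299 [ 529.6046409  -343.41538621   19.        ]
brg 33.007060524500886 [ 623.8334421  -313.72118365   11.        ]
```

The nut at wrist pixel (302,133) measures 38 x 34 mm, so it's the M24. The nut at top pixel (255,240) is about 33 mm, so it's the M20. The ring at (313,43) is 33 mm, so it's the small bearing. I'll re-measure with the arm settled.

```bash
python3 - <<'E'
from h import *
snap('wrist','w2.png'); s=env.state(); print(s['time_s'],s['ee_pos'],s['ee_rot'],s['qvel'].round(2))
crop('w2.png',260,80,360,155,'c5.png'); crop('w2.png',0,0,230,172,'c6.png')
E
```

```text
1.0833 [ 474.78936534 -342.05481954  264.32036226] [-1.79884941e+02 -2.47338404e-02 -6.55273134e+01] [-3.24 -0.34  2.   -3.21 -0.01 -2.1 ]
scale 8.0
scale 3.4782608695652173
```

View pics/c5.png

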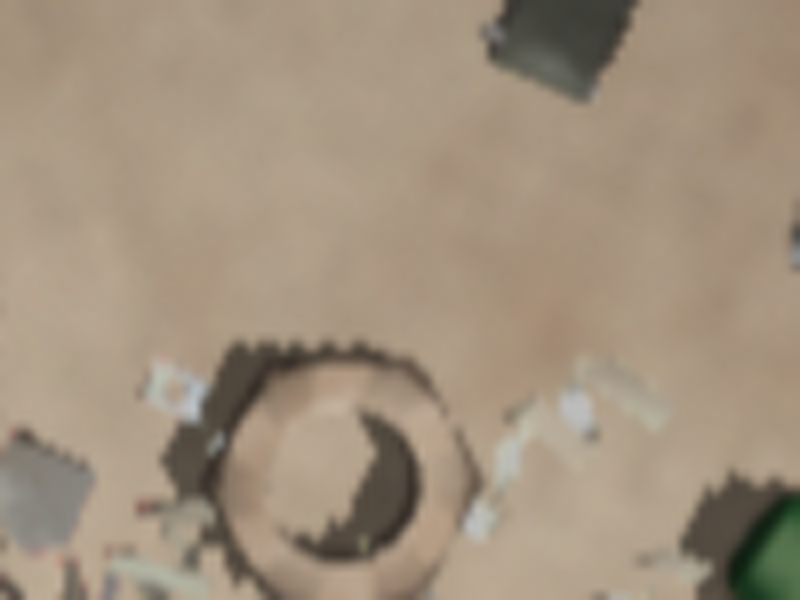

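View pics/c6.png

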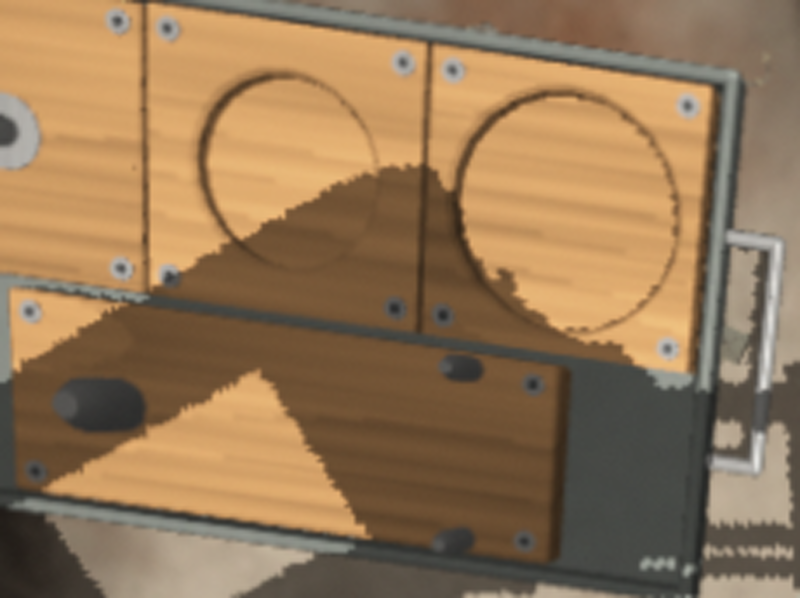

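```bash
python3 - <<'E'
from fit import *
P=load('w2.png')
mod=[(34,0,30),(34,-86,30),(83,-135,26),(-43.5,52,55),(-16.5,-60,50),(-70.5,-60,50),(76,-128,30),(-8,-128,30),(-8,-43,30),(76,-43,30)]
px=np.array([(290,171),(568,211),(740,75),(68,403),(452,367),(443,540),(716,85),(690,372),(418,332),(430,42)])/3.478
q,r=fit(P,mod,px,[480,-93,.28]); print(q[:2],np.degrees(q[2]));print(r.round(1).tolist())
g=lambda u,v,z: px2w(P,260+u/8,80+v/8,z)
print(g(347,487,19),g(215,485,19),g(480,490,19))
E
```

```text
[486.85349465 -97.28599186] 16.136071063498328
[[-0.8, -0.2], [-0.3, 0.2], [1.1, -2.3], [-0.1, 0.3], [-1.1, -0.3], [-0.6, 1.3], [-0.0, 0.0], [0.2, 0.0], [1.1, 0.2], [0.9, 0.0]]
[ 528.87809627 -343.90371578   19.        ] [ 521.24903205 -326.46763366   19.        ] [ 536.44961903 -361.54070381   19.        ]
```

drive_tool(motion=[[[0.006,0,-0.018],[0,0,0.06]],[[0.006,0,-0.018],[0,0,0.06]],[[0.006,0,-0.018],[0,0,0.06]],[[0.006,0,-0.018],[0,0,0.06]],[[0.006,0,-0.018],[0,0,0.06]],[[0.006,0,-0.018],[0,0,0.06]],[[0.006,0,-0.018],[0,0,0.06]],[[0.006,0,-0.012],[0,0,0.05]],[[0.004,0,-0.006],[0,0,0.036]],[[0,0,0],[0,0,0]]], claw=0.7, force=25)

```text
time_s: 1.92
ee_pos: [522.8, -344.3, 117.5]
ee_rot: [180.0, 0.2, -36.8]
force: [-0.3, -0.4, -0.0]
gripper_width: 63.7
```

```bash
python3 - <<'E'
from h import *
snap('wrist','w3.png'); s=env.state(); print(s['time_s'],s['ee_pos'],s['ee_rot'],s['qvel'].round(2))
P=load('w3.png')
for z in (0,60,100,120): print(w2px(P,np.r_[s['ee_pos'][:2],z]))
E
```

```text
1.9667 [ 522.94748361 -344.55329332  118.72832959] [ 1.79970551e+02  1.48523996e-01 -3.68432448e+01] [-0.04 -1.49 -0.94  0.    0.39  0.68]
[282.66133182 205.57104493]
[282.52129962 227.40138859]
[282.38260653 248.99733621]
[282.29090762 263.26181289]
```

View pics/w3.png

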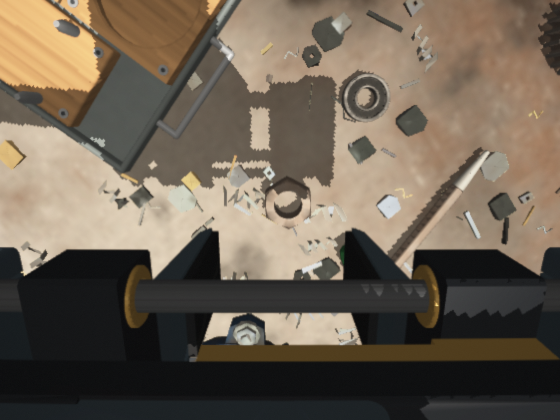

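```bash
python3 - <<'E'
from h import *
crop('w3.png',248,170,328,230,'c7.png'); P=load('w3.png'); print(px2w(P,288.5,202,19))
E
```

```text
scale 10.0
[ 531.17888797 -341.14625229   19.        ]
```

View pics/c7.png

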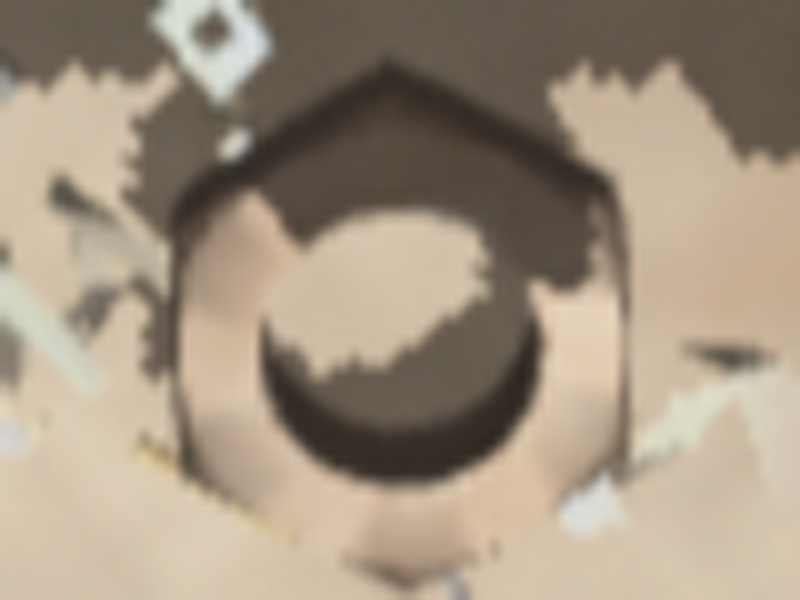

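```bash
python3 - <<'E'
from h import *
P=load('w3.png'); print(px2w(P,288.2,204.2,19)-[522.9,-344.4,117.8])
E
```

```text
[  7.04554954   1.97580436 -98.8       ]
```

drive_tool(motion=[[[0.002,0.001,-0.016],[0,0,0]],[[0.002,0.001,-0.016],[0,0,0]],[[0.002,0,-0.016],[0,0,0]],[[0.001,0,-0.016],[0,0,0]],[[0,0,-0.016],[0,0,0]],[[0,0,-0.014],[0,0,0]],[[0,0,-0.008],[0,0,0]],[[0,0,-0.005],[0,0,0]],[[0,0,0],[0,0,0]],[[0,0,0],[0,0,0]]])

```text
time_s: 2.8
ee_pos: [531.2, -342.8, 13.7]
ee_rot: [180.0, -0.1, -36.8]
force: [0.1, 0.2, 0.2]
gripper_width: 64.1
```

drive_tool(motion=[[[0,0,0],[0,0,0]],[[0,0,0],[0,0,0]],[[0,0,0],[0,0,0]],[[0,0,0],[0,0,0]],[[0,0,0],[0,0,0]],[[0,0,0],[0,0,0]],[[0,0,0],[0,0,0]],[[0,0,0],[0,0,0]],[[0,0,0],[0,0,0]],[[0,0,0],[0,0,0]]], claw=0.3, force=25)

```text
time_s: 3.63
ee_pos: [530.9, -342.3, 13.4]
ee_rot: [-180.0, -0.0, -36.8]
force: [-1.2, 1.3, 4.9]
gripper_width: 35.3
```

```bash
python3 - <<'E'
from h import *
snap('wrist','w4.png'); s=env.state(); print(s['time_s'],s['ee_pos'],s['ee_rot'],s['gripper_width'],s['force'])
E
```

```text
3.6833 [ 530.90759976 -342.28855973   13.34888362] [-1.79994344e+02 -1.89137681e-03 -3.67885218e+01] 35.7355778619503 [-2.03728736  0.99075906  6.20301338]
```

View pics/w4.png

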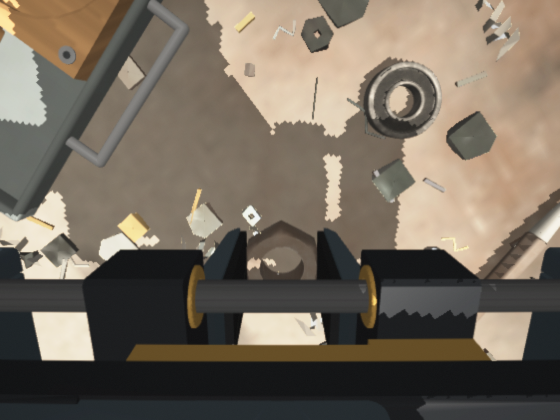

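drive_tool(motion=[[[0,0,0],[0,0,0]],[[0,0,0],[0,0,0]],[[0,0,0],[0,0,0]],[[0,0,-0.002],[0,0,0]],[[0,0,-0.002],[0,0,0]],[[0,0,0],[0,0,0]],[[0,0,0],[0,0,0]],[[0,0,0],[0,0,0]],[[0,0,0],[0,0,0]],[[0,0,0],[0,0,0]]], claw=0.5)

```text
time_s: 4.52
ee_pos: [531.0, -342.4, 9.1]
ee_rot: [180.0, -0.0, -36.8]
force: [0.1, -0.0, 0.7]
gripper_width: 45.4
```

drive_tool(motion=[[[0,0,0],[0,0,0]],[[0,0,0],[0,0,0]],[[0,0,0],[0,0,0]],[[0,0,0],[0,0,0]],[[0,0,0],[0,0,0]],[[0,0,0],[0,0,0]],[[0,0,0],[0,0,0]],[[0,0,0.005],[0,0,0]],[[0,0,0.01],[0,0,0]],[[0,0,0.015],[0,0,0]]], claw=0.25, force=30)

```text
time_s: 5.35
ee_pos: [530.0, -341.8, 38.5]
ee_rot: [180.0, 0.2, -36.8]
force: [-1.2, 0.1, -2.0]
gripper_width: 35.7
```

```bash
python3 - <<'E'
from h import *
s=env.state(); print(s['time_s'],s['ee_pos'],s['ee_rot'],s['gripper_width'],s['force'])
from fit import *
for q in [(482.9,-93.1),(486.9,-97.3)]:
  t=np.radians(16.13);R=np.array([[np.cos(t),-np.sin(t)],[np.sin(t),np.cos(t)]])
  for n,m in dict(brg=(34,86),nut=(34,0),pis=(34,-86),rod=(-43.5,0)).items(): print(n,q+R@m)
E
```

```text
5.35 [ 530.01498458 -341.77241928   38.45207157] [ 1.79990403e+02  1.76444313e-01 -3.67814035e+01] 35.714738421756515 [-1.17139599  0.09308711 -1.99980885]
brg [491.6692296   -1.03969035]
nut [515.56154991 -83.65419895]
pis [ 539.45387022 -166.26870754]
rod [ 441.11242879 -105.185069  ]
brg [495.6692296   -5.23969035]
nut [519.56154991 -87.85419895]
pis [ 543.45387022 -170.46870754]
rod [ 445.11242879 -109.385069  ]
```

drive_tool(motion=[[[0,0.01,0.02],[0,0,0]],[[-0.001,0.022,0.02],[0,0,0]],[[-0.002,0.03,0.015],[0,0,0]],[[-0.002,0.034,0.01],[0,0,0]],[[-0.002,0.036,0.004],[0,0,0]],[[-0.002,0.036,0],[0,0,0]],[[-0.002,0.034,0],[0,0,0]],[[-0.001,0.028,0],[0,0,0]],[[-0.001,0.018,0],[0,0,0]],[[0,0.008,0],[0,0,0]]])

```text
time_s: 6.18
ee_pos: [517.5, -84.0, 108.8]
ee_rot: [-180.0, -0.0, -36.6]
force: [0.8, 0.1, -0.9]
gripper_width: 35.6
```

drive_tool(motion=[[[0,0,0],[0,0,0]],[[0,0,0],[0,0,0]],[[0,0,0],[0,0,0]],[[0,0,0],[0,0,0]],[[0,0,0],[0,0,0]],[[0,0,0],[0,0,0]],[[0,0,0],[0,0,0]],[[0,0,0],[0,0,0]],[[0,0,0],[0,0,0]],[[0,0,0],[0,0,0]]])

```text
time_s: 7.02
ee_pos: [517.9, -86.4, 108.0]
ee_rot: [180.0, -0.0, -36.8]
force: [-0.7, 0.1, -1.2]
gripper_width: 35.7
```

```bash
python3 - <<'E'
from h import *
snap('wrist','w5.png'); s=env.state(); print(s['time_s'],s['ee_pos'],s['ee_rot'],s['gripper_width'],s['force'])
snap('top','t5.png'); crop('t5.png',280,160,460,290,'c8.png')
E
```

```text
7.0667 [517.935574   -86.40937953 107.96456272] [ 1.79997958e+02 -6.15987828e-03 -3.67843273e+01] 35.43647674094968 [-0.28487697 -1.14835652 -1.54575516]
scale 4.444444444444445
```

View pics/w5.png

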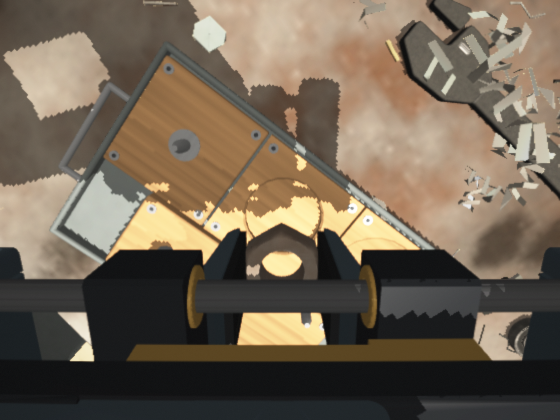

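View pics/c8.png

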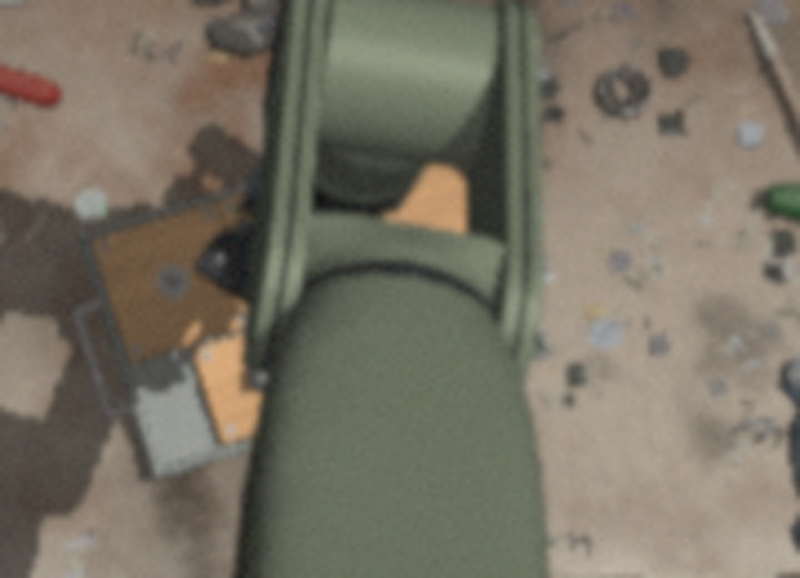

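```bash
python3 - <<'E'
from h import *
crop('w5.png',40,30,240,180,'c9.png');crop('w5.png',220,150,380,270,'c10.png')
E
```

```text
scale 4.0
scale 5.0
```

View pics/c9.png

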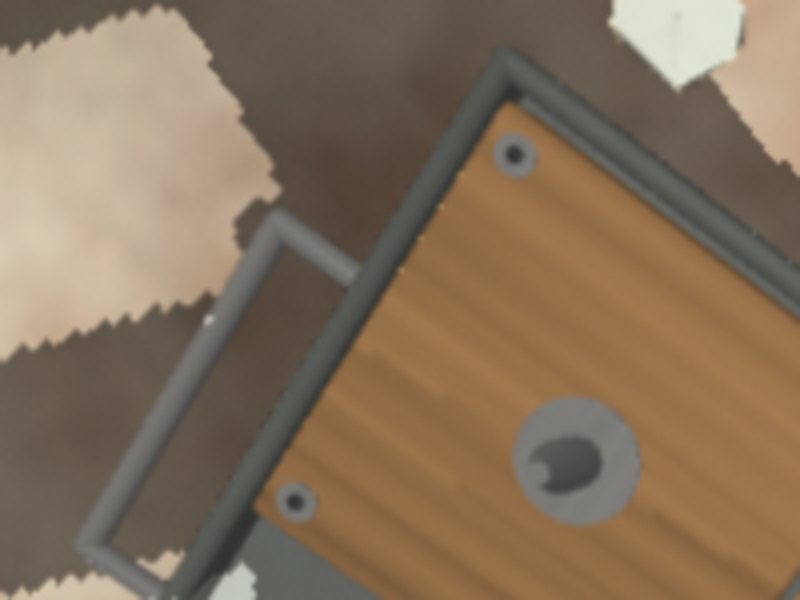

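View pics/c10.png

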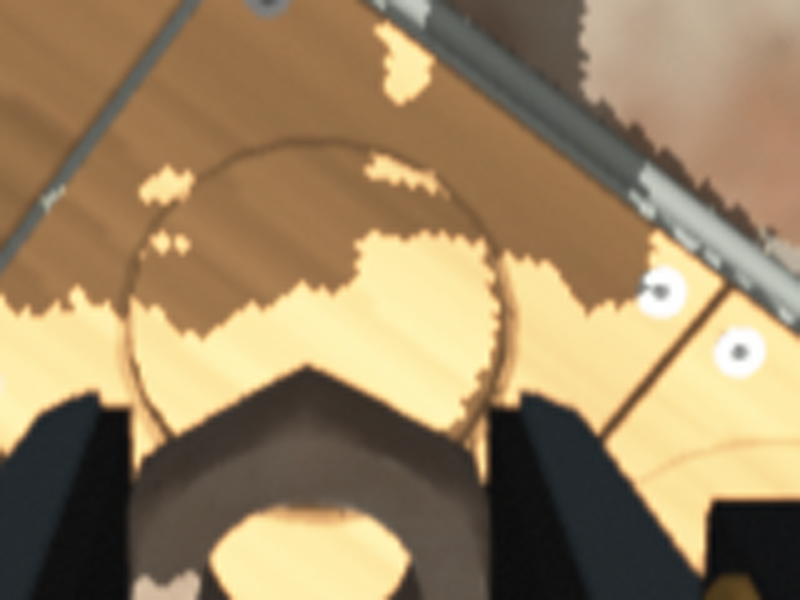

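```bash
python3 - <<'E'
from fit import *
P=load('w5.png')
mod=[(34,86,30),(34,86,54),(83,135,26),(76,128,30),(-8,128,30),(34,0,30),(76,-43,30)]
px=np.array([(577,460),(541,470),(503,48),(510,103),(258,508)])/4+[40,30]
px=np.vstack([px,np.array([(316,322),(725,285)])/5+[220,150]])
q,r=fit(P,mod,px,[486,-97,.28]); print(q[:2],np.degrees(q[2]));print(r.round(1).tolist())
t=q[2];R=np.array([[np.cos(t),-np.sin(t)],[np.sin(t),np.cos(t)]])
for n,m in dict(brg=(34,86),nut=(34,0),pis=(34,-86),rod=(-43.5,0)).items(): print(n,q[:2]+R@m)
tcp=np.array([517.9,-86.4]); y=np.radians(-36.8); ty=np.array([np.sin(y),-np.cos(y)]); tx=np.array([np.cos(y),np.sin(y)])
d=px2w(P,220+307/5,150+368/5,98.7)[:2]-tcp; print('vertex in tool',d@tx,d@ty)
E
```

```text
[487.2978543  -96.24619096] 16.101386649967836
[[0.8, 0.2], [-0.3, 0.7], [-0.4, -3.3], [-0.8, -2.1], [-2.5, 0.2], [1.1, 3.2], [2.0, 0.6]]
brg [496.11305746  -4.19027212]
nut [519.96411735 -86.81670217]
pis [ 543.81517723 -169.44313222]
rod [ 445.50425306 -108.31038986]
vertex in tool -0.1409978887279062 -17.348625981083412
```

drive_tool(motion=[[[0.002,0.001,-0.006],[0,0,0]],[[0.002,0.001,-0.01],[0,0,0]],[[0,0,-0.012],[0,0,0]],[[0,0,-0.012],[0,0,0]],[[0,0,-0.011],[0,0,0]],[[0,0,-0.008],[0,0,0]],[[0,0,-0.005],[0,0,0]],[[0,0,-0.004],[0,0,0]],[[0,0,-0.003],[0,0,0]],[[0,0,0],[0,0,0]]])

```text
time_s: 7.95
ee_pos: [521.8, -84.4, 36.6]
ee_rot: [180.0, 0.0, -36.8]
force: [0.2, 0.4, -0.8]
gripper_width: 35.9
```

drive_tool(motion=[[[0,0,-0.001],[0,0,0]],[[0,0,-0.001],[0,0,0]],[[0,0,-0.001],[0,0,0]],[[0,0,-0.001],[0,0,0]],[[0,0,0],[0,0,0]],[[0,0,0],[0,0,0]],[[0,0,0],[0,0,0]],[[0,0,0],[0,0,0]],[[0,0,0],[0,0,0]],[[0,0,0],[0,0,0]]])

```text
time_s: 8.78
ee_pos: [522.0, -84.4, 33.0]
ee_rot: [-180.0, -0.0, -36.8]
force: [0.6, -0.0, -1.9]
gripper_width: 35.6
```

```bash
python3 - <<'E'
from h import *
snap('wrist','w6.png'); s=env.state(); print(s['time_s'],s['ee_pos'],s['ee_rot'],s['gripper_width'],s['force'])
E
```

```text
8.8333 [521.96118805 -84.39043659  33.00761738] [-1.79998368e+02 -7.93398069e-03 -3.67849520e+01] 35.4456469349038 [-0.29470038 -0.22421647 -1.63640945]
```

View pics/w6.png

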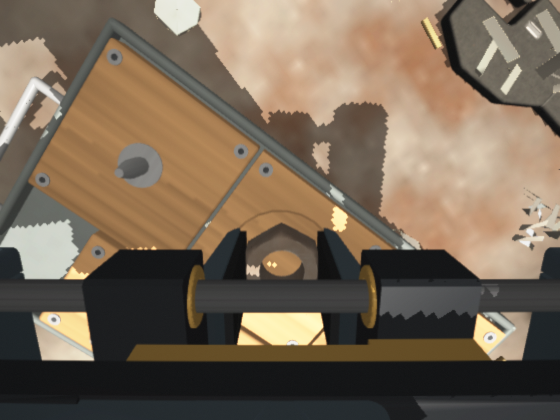

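drive_tool(motion=[[[0,0,-0.0005],[0,0,0]],[[0,0,-0.0005],[0,0,0]],[[0,0,-0.0005],[0,0,0]],[[0,0,0],[0,0,0]],[[0,0,0],[0,0,0]],[[0,0,0],[0,0,0]],[[0,0,0],[0,0,0]],[[0,0,0],[0,0,0]],[[0,0,0],[0,0,0]],[[0,0,0],[0,0,0]]])

```text
time_s: 9.67
ee_pos: [522.0, -84.4, 32.0]
ee_rot: [-180.0, -0.0, -36.8]
force: [-1.5, 0.1, 5.3]
gripper_width: 35.5
```

drive_tool(motion=[[[0,0,0],[0,0,0]],[[0,0,0],[0,0,0]],[[0,0,0],[0,0,0]],[[0,0,0],[0,0,0]],[[0,0,0],[0,0,0]],[[0,0,0.01],[0,0,0]],[[0,0,0.02],[0,0,0]],[[0,0,0.03],[0,0,0]],[[0,0,0.03],[0,0,0]],[[0,0,0.02],[0,0,0]]], claw=0.55)

```text
time_s: 10.5
ee_pos: [523.0, -84.6, 144.9]
ee_rot: [-179.9, -0.2, -36.8]
force: [0.7, 0.0, -0.5]
gripper_width: 50.0
```

```bash
python3 - <<'E'
from h import *
snap('wrist','w7.png'); s=env.state(); print(s['time_s'],s['ee_pos'],s['ee_rot'],s['gripper_width'],s['force'])
E
```

```text
10.55 [525.17476802 -84.95029757 148.23046109] [-179.72306636   -0.55699256  -36.78611241] 50.38621709499521 [ 0.92648285 -0.61649075  2.39476149]
```

View pics/w7.png

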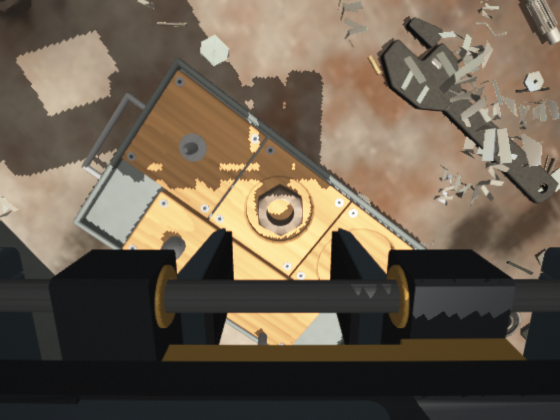

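drive_tool(motion=[[[0,0.01,0.01],[0,0,0.04]],[[-0.002,0.02,0],[0,0,0.04]],[[-0.004,0.03,0],[0,0,0.04]],[[-0.004,0.035,0],[0,0,0.04]],[[-0.004,0.035,0],[0,0,0.04]],[[-0.005,0.035,0],[0,0,0.04]],[[-0.005,0.035,0],[0,0,0.04]],[[-0.005,0.035,0],[0,0,0.04]],[[-0.005,0.035,0],[0,0,0.04]],[[-0.005,0.035,0],[0,0,0.04]]], claw=0.78)

```text
time_s: 11.38
ee_pos: [481.4, 222.6, 151.2]
ee_rot: [180.0, 0.1, -13.6]
force: [0.4, 0.5, 1.3]
gripper_width: 71.5
```

drive_tool(motion=[[[-0.005,0.035,0],[0,0,0.04]],[[-0.005,0.035,0],[0,0,0.04]],[[-0.005,0.035,0],[0,0,0.04]],[[-0.005,0.03,-0.005],[0,0,0.04]],[[-0.003,0.022,-0.01],[0,0,0.04]],[[-0.001,0.014,-0.01],[0,0,0.04]],[[0,0.009,-0.005],[0,0,0]],[[0,0,0],[0,0,0]],[[0,0,0],[0,0,0]],[[0,0,0],[0,0,0]]])

```text
time_s: 12.22
ee_pos: [459.2, 399.5, 121.7]
ee_rot: [180.0, -0.0, -0.2]
force: [-0.2, 0.3, -0.1]
gripper_width: 71.2
```

```bash
python3 - <<'E'
from h import *
snap('wrist','w8.png'); s=env.state(); print(s['time_s'],s['ee_pos'],s['ee_rot'],s['gripper_width'],s['force'])
snap('top','t8.png')
E
```

```text
12.2667 [459.41484916 399.50237124 121.99460348] [ 1.79993848e+02 -2.65982682e-02 -2.00691589e-01] 71.22774332921449 [ 0.47262908 -0.51076238 -0.5881976 ]
```

View pics/w8.png

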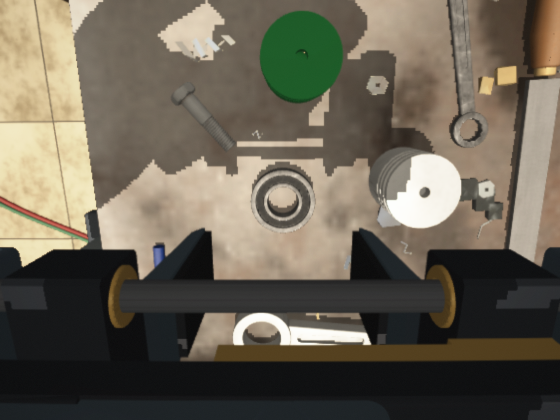

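View pics/t8.png

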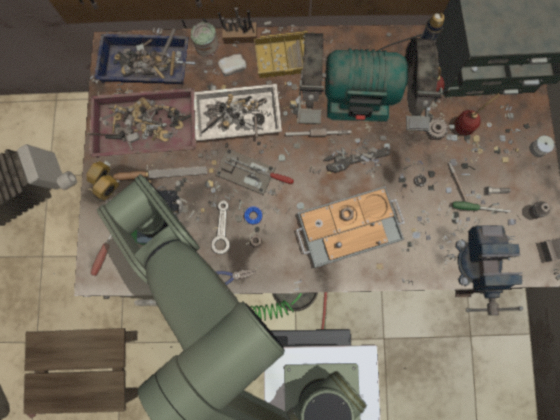

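```bash
python3 - <<'E'
from h import *
P=load('w8.png'); c=px2w(P,283,199.5,15);print(c,c-[459.4,399.5,121.9],np.linalg.norm(px2w(P,251.5,200,15)-px2w(P,315,200,15)))
print('piston',px2w(P,425,191,52),px2w(P,421,191,52))
crop('w8.png',235,150,335,225,'c11.png')
E
```

```text
[460.4739747  407.20894644  15.        ] [   1.0739747     7.70894644 -106.9       ] 50.79387272912533
piston [558.36308344 421.66724938  52.        ] [555.58654095 421.67131966  52.        ]
scale 8.0
```

View pics/c11.png

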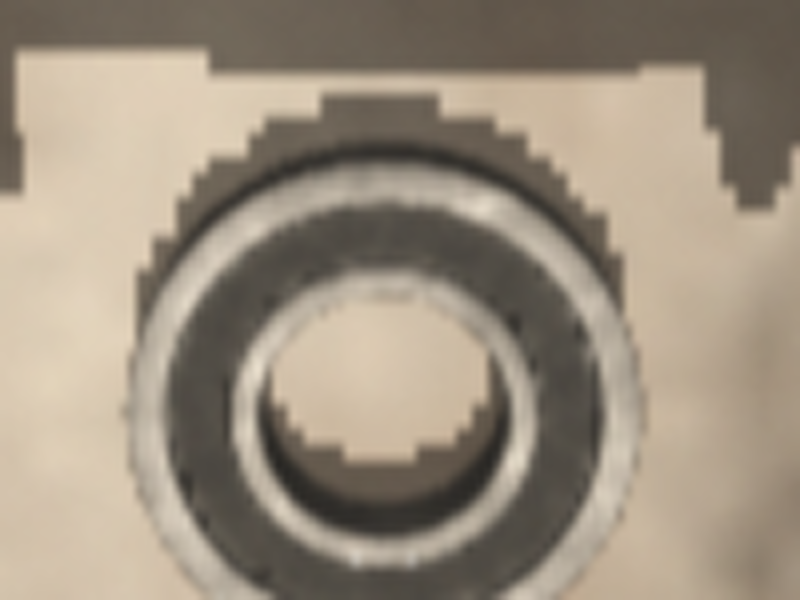

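drive_tool(motion=[[[0.001,0.002,-0.016],[0,0,0]],[[0,0.002,-0.018],[0,0,0]],[[0,0.0015,-0.018],[0,0,0]],[[0,0,-0.018],[0,0,0]],[[0,0,-0.016],[0,0,0]],[[0,0,-0.012],[0,0,0]],[[0,0,-0.008],[0,0,0]],[[0,0,-0.006],[0,0,0]],[[0,0,-0.003],[0,0,0]],[[0,0,0],[0,0,0]]])

```text
time_s: 13.15
ee_pos: [460.1, 405.8, 6.4]
ee_rot: [180.0, -0.0, -0.1]
force: [-0.8, -0.5, -0.5]
gripper_width: 70.8
```

drive_tool(motion=[[[0,0,-0.001],[0,0,0]],[[0,0,0],[0,0,0]],[[0,0,0],[0,0,0]],[[0,0,0],[0,0,0]],[[0,0,0],[0,0,0]],[[0,0,0],[0,0,0]],[[0,0,0],[0,0,0]],[[0,0,0],[0,0,0]],[[0,0,0],[0,0,0]],[[0,0,0],[0,0,0]]], claw=0.45, force=30)

```text
time_s: 13.98
ee_pos: [460.2, 406.4, 6.0]
ee_rot: [-180.0, -0.0, -0.1]
force: [-0.2, 0.2, 4.8]
gripper_width: 50.8
```

drive_tool(motion=[[[0,0,0.01],[0,0,0]],[[0,0,0.02],[0,0,0]],[[0,-0.005,0.025],[0,0,0]],[[0.001,-0.015,0.025],[0,0,0]],[[0.002,-0.025,0.02],[0,0,0]],[[0.003,-0.034,0.01],[0,0,0]],[[0.003,-0.037,0],[0,0,0]],[[0.004,-0.037,0],[0,0,0]],[[0.004,-0.037,0],[0,0,0]],[[0.004,-0.037,0],[0,0,0]]])

```text
time_s: 14.82
ee_pos: [480.3, 177.4, 115.5]
ee_rot: [180.0, 0.0, -0.1]
force: [0.7, -0.5, -1.7]
gripper_width: 50.7
```

drive_tool(motion=[[[0.004,-0.037,0],[0,0,0]],[[0.004,-0.037,0],[0,0,0]],[[0.004,-0.037,0],[0,0,0]],[[0.003,-0.03,0],[0,0,0]],[[0,-0.02,0],[0,0,0]],[[0,-0.012,0],[0,0,0]],[[0,-0.006,0],[0,0,0]],[[0,0,0],[0,0,0]],[[0,0,0],[0,0,0]],[[0,0,0],[0,0,0]]])

```text
time_s: 15.65
ee_pos: [495.9, 1.2, 115.4]
ee_rot: [-180.0, 0.0, -0.0]
force: [0.2, -0.1, -1.4]
gripper_width: 50.7
```

```bash
python3 - <<'E'
from h import *
snap('wrist','w9.png'); s=env.state(); print(s['time_s'],s['ee_pos'],s['ee_rot'],s['gripper_width'],s['force'])
snap('side','s9.png');crop('s9.png',190,180,350,300,'c12.png'); crop('w9.png',200,170,360,290,'c13.png')
E
```

```text
15.7 [495.89763852   1.26995344 115.43912403] [-1.79979379e+02  3.34897074e-03 -2.84066920e-02] 50.889020296789646 [ 0.10481384  1.46674836 -1.00177862]
scale 5.0
scale 5.0
```

View pics/w9.png

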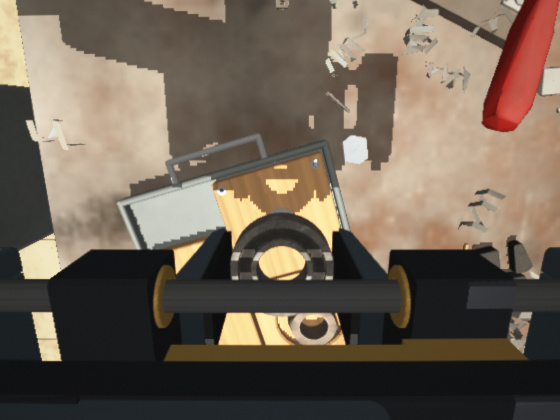

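View pics/c12.png

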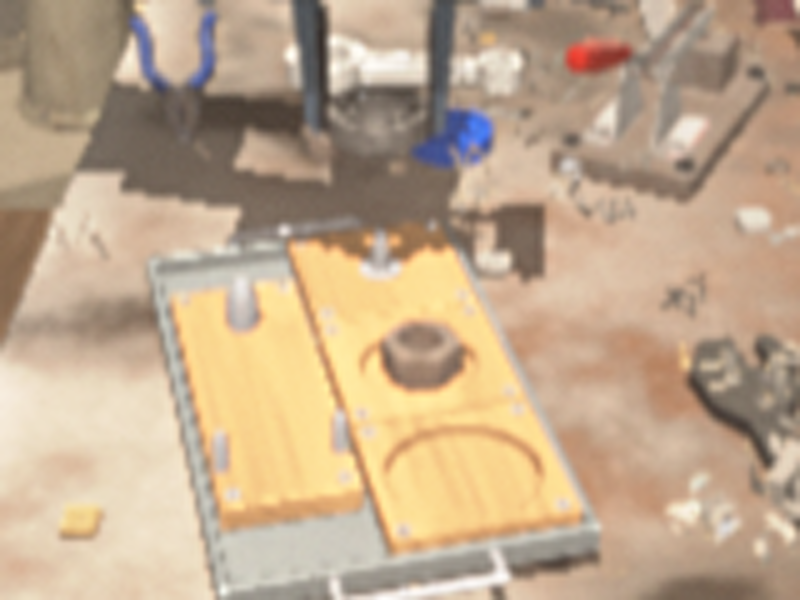

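View pics/c13.png

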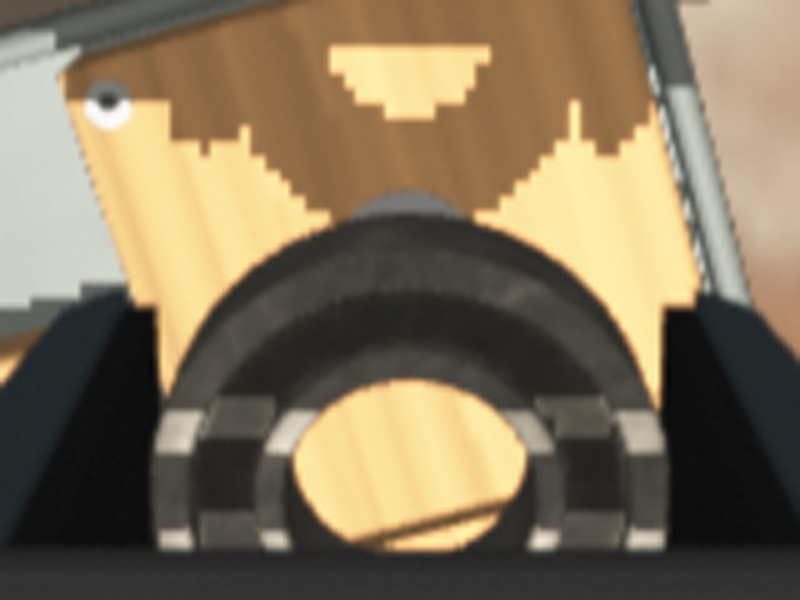

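```bash
python3 - <<'E'
from h import *
P=load('w9.png')
print('plate edge',px2w(P,281.6,208,30)); print('brg edge',px2w(P,282,213,109.4))
print('brg edge other', px2w(P,282,213,124.4))
E
```

```text
plate edge [495.93740802   7.52608688  30.        ]
brg edge [496.16485789  25.3347435  109.4       ]
brg edge other [496.15144247  29.42616066 124.4       ]
```

drive_tool(motion=[[[0,-0.0015,-0.006],[0,0,0]],[[0,-0.0015,-0.01],[0,0,0]],[[0,0,-0.012],[0,0,0]],[[0,0,-0.012],[0,0,0]],[[0,0,-0.012],[0,0,0]],[[0,0,-0.01],[0,0,0]],[[0,0,-0.006],[0,0,0]],[[0,0,-0.004],[0,0,0]],[[0,0,-0.003],[0,0,0]],[[0,0,0],[0,0,0]]])

```text
time_s: 16.58
ee_pos: [495.8, -2.9, 40.1]
ee_rot: [180.0, 0.0, -0.1]
force: [-1.0, 0.4, -1.6]
gripper_width: 50.7
```

drive_tool(motion=[[[0,0,-0.001],[0,0,0]],[[0,0,-0.001],[0,0,0]],[[0,0,-0.001],[0,0,0]],[[0,0,-0.001],[0,0,0]],[[0,0,0],[0,0,0]],[[0,0,0],[0,0,0]],[[0,0,0],[0,0,0]],[[0,0,0],[0,0,0]],[[0,0,0],[0,0,0]],[[0,0,0],[0,0,0]]])

```text
time_s: 17.42
ee_pos: [496.0, -2.9, 36.5]
ee_rot: [180.0, -0.0, -0.1]
force: [0.6, -1.1, -1.0]
gripper_width: 50.6
```

```bash
python3 - <<'E'
from h import *
snap('wrist','w10.png'); s=env.state(); print(s['time_s'],s['ee_pos'],s['ee_rot'],s['gripper_width'],s['force'])
E
```

```text
17.4667 [495.95016524  -2.89221152  36.48620693] [-1.79998916e+02 -5.89958263e-03 -1.17377308e-01] 50.84322471488329 [ 0.52163112 -0.12188631 -0.85552931]
```

View pics/w10.png

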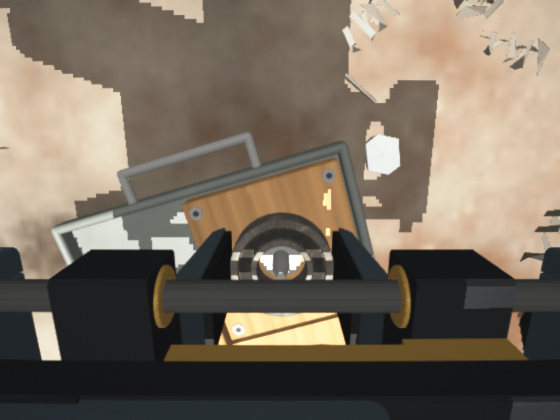

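drive_tool(motion=[[[0,0,-0.0005],[0,0,0]],[[0,0,-0.0005],[0,0,0]],[[0,0,-0.0005],[0,0,0]],[[0,0,0],[0,0,0]],[[0,0,0],[0,0,0]],[[0,0,0],[0,0,0]],[[0,0,0],[0,0,0]],[[0,0,0],[0,0,0]],[[0,0,0],[0,0,0]],[[0,0,0],[0,0,0]]])

```text
time_s: 18.3
ee_pos: [496.1, -2.9, 36.0]
ee_rot: [180.0, -0.0, -0.1]
force: [-2.6, 0.4, 7.4]
gripper_width: 50.7
```

drive_tool(motion=[[[0,0,0],[0,0,0]],[[0,0,0],[0,0,0]],[[0,0,0],[0,0,0]],[[0,0,0],[0,0,0]],[[0,0,0],[0,0,0]],[[0,0,0.01],[0,0,0]],[[0,0,0.02],[0,0,0]],[[0,0,0.03],[0,0,0]],[[0,0,0.03],[0,0,0]],[[0,0,0.02],[0,0,0]]], claw=0.72)

```text
time_s: 19.13
ee_pos: [497.0, -2.9, 148.3]
ee_rot: [180.0, -0.2, -0.1]
force: [1.5, 1.1, 0.5]
gripper_width: 65.7
```

```bash
python3 - <<'E'
from h import *
snap('wrist','w11.png'); s=env.state(); print(s['time_s'],s['ee_pos'],s['ee_rot'],s['gripper_width'],s['force'])
E
```

```text
19.1833 [499.19367428  -2.93626028 151.49566714] [ 1.79986410e+02 -6.10216355e-01 -1.14113405e-01] 65.40644240861783 [ 2.07486205 -0.11555513  2.3882645 ]
```

View pics/w11.png

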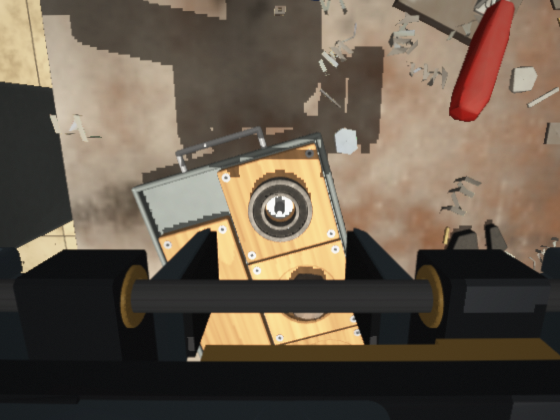

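drive_tool(motion=[[[0,0.01,0],[0,0,-0.05]],[[0.003,0.02,0],[0,0,-0.05]],[[0.004,0.03,0],[0,0,-0.05]],[[0.005,0.035,0],[0,0,-0.05]],[[0.005,0.035,0],[0,0,-0.05]],[[0.005,0.035,0],[0,0,-0.05]],[[0.005,0.035,0],[0,0,-0.05]],[[0.005,0.035,0],[0,0,-0.05]],[[0.005,0.035,0],[0,0,-0.05]],[[0.005,0.035,0],[0,0,-0.05]]], claw=0.78)

```text
time_s: 20.02
ee_pos: [537.8, 303.9, 145.4]
ee_rot: [-180.0, -0.0, -28.9]
force: [1.2, 0.2, 0.7]
gripper_width: 71.5
```

drive_tool(motion=[[[0.005,0.035,0],[0,0,-0.05]],[[0.005,0.03,0],[0,0,-0.05]],[[0.004,0.025,0],[0,0,-0.05]],[[0.003,0.018,0],[0,0,-0.05]],[[0,0.01,0],[0,0,-0.05]],[[0,0,0],[0,0,-0.035]],[[0,0,0],[0,0,0]],[[0,0,0],[0,0,0]],[[0,0,0],[0,0,0]],[[0,0,0],[0,0,0]]])

```text
time_s: 20.85
ee_pos: [555.0, 419.6, 145.2]
ee_rot: [-180.0, -0.0, -45.1]
force: [-0.3, -0.1, -0.2]
gripper_width: 71.3
```

```bash
python3 - <<'E'
from h import *
snap('wrist','w12.png'); s=env.state(); print(s['time_s'],s['ee_pos'],s['ee_rot'],s['gripper_width'],s['force'])
crop('w12.png',200,130,360,250,'c14.png')
E
```

```text
20.9 [555.0066808  419.60970764 145.22445439] [-1.79997212e+02 -8.65948620e-03 -4.51041105e+01] 71.09707791247754 [ 0.64430248 -0.33929487  0.47713699]
scale 5.0
```

View pics/w12.png

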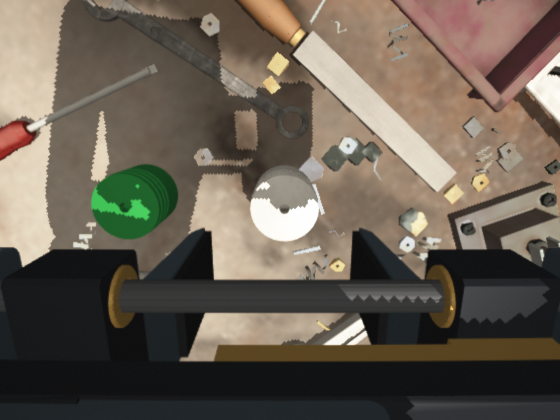

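View pics/c14.png

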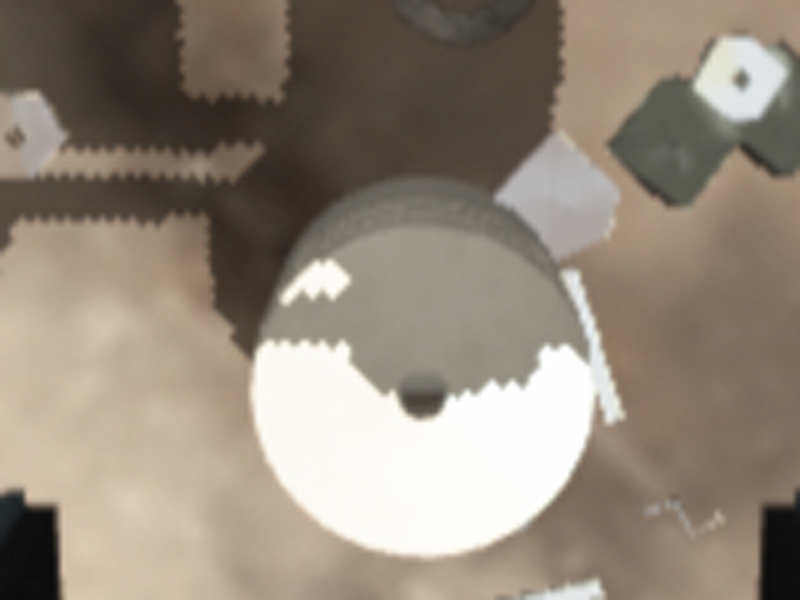

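```bash
python3 - <<'E'
from h import *
P=load('w12.png'); print(px2w(P,284.6,208.2,52)-[555.0,419.6,145.2], np.linalg.norm(px2w(P,250,208,52)-px2w(P,319.2,208,52)))
E
```

```text
[  4.33841936   1.23826162 -93.2       ] 52.974379536989815
```

drive_tool(motion=[[[0.002,0.001,-0.012],[0,0,0]],[[0.0023,0,-0.018],[0,0,0]],[[0,0,-0.018],[0,0,0]],[[0,0,-0.018],[0,0,0]],[[0,0,-0.018],[0,0,0]],[[0,0,-0.016],[0,0,0]],[[0,0,-0.012],[0,0,0]],[[0,0,-0.008],[0,0,0]],[[0,0,-0.003],[0,0,0]],[[0,0,0],[0,0,0]]])

```text
time_s: 21.73
ee_pos: [559.1, 420.9, 21.2]
ee_rot: [179.9, 0.0, -45.1]
force: [-0.6, -0.4, 0.1]
gripper_width: 71.2
```

drive_tool(motion=[[[0,0,0],[0,0,0]],[[0,0,0],[0,0,0]],[[0,0,0],[0,0,0]],[[0,0,0],[0,0,0]],[[0,0,0],[0,0,0]],[[0,0,0],[0,0,0]],[[0,0,0],[0,0,0]],[[0,0,0],[0,0,0]],[[0,0,0],[0,0,0]],[[0,0,0],[0,0,0]]], claw=0.45, force=30)

```text
time_s: 22.57
ee_pos: [559.8, 421.5, 23.1]
ee_rot: [-179.9, -0.0, -45.1]
force: [-0.1, -0.2, 5.7]
gripper_width: 53.2
```

drive_tool(motion=[[[0,0,0.01],[0,0,0]],[[0,0,0.02],[0,0,0]],[[0,-0.005,0.025],[0,0,0]],[[0,-0.015,0.025],[0,0,0]],[[0,-0.025,0.02],[0,0,0]],[[-0.001,-0.035,0.01],[0,0,0]],[[-0.001,-0.039,0],[0,0,0]],[[-0.001,-0.039,0],[0,0,0]],[[-0.001,-0.039,0],[0,0,0]],[[-0.001,-0.039,0],[0,0,0]]])

```text
time_s: 23.4
ee_pos: [553.1, 183.3, 131.7]
ee_rot: [179.9, 0.0, -45.1]
force: [0.5, -0.5, -1.8]
gripper_width: 53.6
```

drive_tool(motion=[[[-0.001,-0.039,0],[0,0,0]],[[-0.001,-0.039,0],[0,0,0]],[[-0.001,-0.039,0],[0,0,0]],[[-0.001,-0.039,0],[0,0,0]],[[-0.001,-0.039,0],[0,0,0]],[[-0.001,-0.039,0],[0,0,0]],[[-0.001,-0.036,0],[0,0,0]],[[-0.001,-0.03,0],[0,0,0]],[[-0.001,-0.022,0],[0,0,0]],[[-0.001,-0.013,0],[0,0,0]]])

```text
time_s: 24.23
ee_pos: [543.4, -152.3, 131.7]
ee_rot: [179.9, 0.0, -45.2]
force: [0.4, 0.3, -2.4]
gripper_width: 53.3
```

drive_tool(motion=[[[0,-0.008,0],[0,0,0]],[[0,-0.004,0],[0,0,0]],[[0,0,0],[0,0,0]],[[0,0,0],[0,0,0]],[[0,0,0],[0,0,0]],[[0,0,0],[0,0,0]],[[0,0,0],[0,0,0]],[[0,0,0],[0,0,0]],[[0,0,0],[0,0,0]],[[0,0,0],[0,0,0]]])

```text
time_s: 25.07
ee_pos: [544.3, -161.7, 132.0]
ee_rot: [-180.0, -0.0, -45.1]
force: [-0.3, -0.1, -1.3]
gripper_width: 53.6
```

```bash
python3 - <<'E'
from h import *
snap('wrist','w13.png'); s=env.state(); print(s['time_s'],s['ee_pos'],s['ee_rot'],s['gripper_width'],s['force'])
P=load('w13.png')
print(w2px(P,[543.8,-169.4,30]))
crop('w13.png',200,130,360,250,'c15.png')
E
```

```text
25.1167 [ 544.26382695 -161.79574472  132.014736  ] [-1.79997019e+02 -8.57287868e-03 -4.50853232e+01] 53.49935697430933 [-0.17629391 -0.88414905 -1.7804566 ]
[288.14587149 217.23243481]
scale 5.0
```

View pics/w13.png

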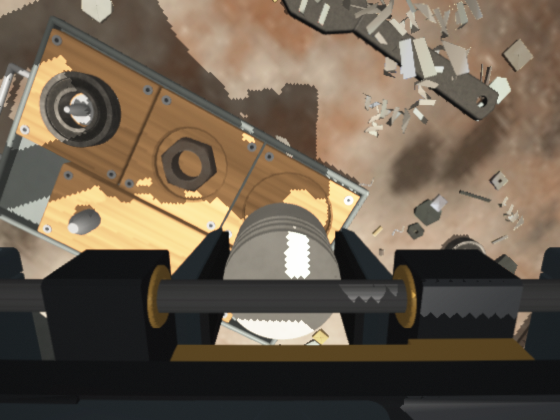

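View pics/c15.png

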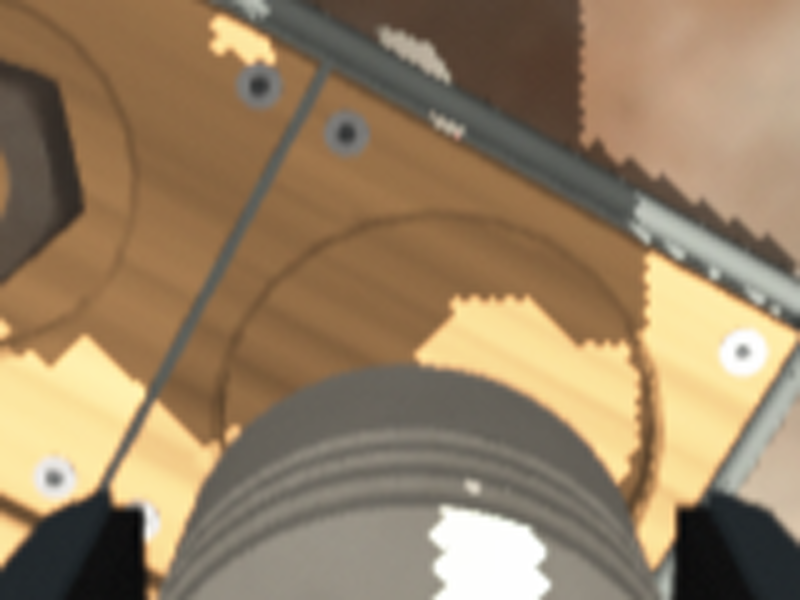

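```bash
python3 - <<'E'
from h import *
P=load('w13.png'); y=np.radians(-45.1); ty=np.array([np.sin(y),-np.cos(y)])
e=px2w(P,283,203,109)[:2]; print('piston c',e+27*ty); n=px2w(P,288.2,215.5,30)[:2]; print('nest',n, 'move',n-e-27*ty)
E
```

```text
piston c [ 543.4216385  -163.48318119]
nest [ 544.83945902 -168.41278047] move [ 1.41782052 -4.92959928]
```

drive_tool(motion=[[[0.001,-0.003,-0.006],[0,0,0]],[[0,-0.0025,-0.01],[0,0,0]],[[0,0,-0.013],[0,0,0]],[[0,0,-0.014],[0,0,0]],[[0,0,-0.014],[0,0,0]],[[0,0,-0.011],[0,0,0]],[[0,0,-0.007],[0,0,0]],[[0,0,-0.005],[0,0,0]],[[0,0,-0.003],[0,0,0]],[[0,0,0],[0,0,0]]])

```text
time_s: 25.95
ee_pos: [545.1, -167.4, 48.5]
ee_rot: [180.0, 0.0, -45.1]
force: [0.0, -0.1, -2.0]
gripper_width: 53.5
```

drive_tool(motion=[[[0,0,-0.001],[0,0,0]],[[0,0,-0.001],[0,0,0]],[[0,0,-0.001],[0,0,0]],[[0,0,0],[0,0,0]],[[0,0,0],[0,0,0]],[[0,0,0],[0,0,0]],[[0,0,0],[0,0,0]],[[0,0,0],[0,0,0]],[[0,0,0],[0,0,0]],[[0,0,0],[0,0,0]]])

```text
time_s: 26.78
ee_pos: [545.2, -167.4, 46.0]
ee_rot: [-180.0, -0.0, -45.1]
force: [-0.3, -0.4, -1.3]
gripper_width: 53.7
```

```bash
python3 - <<'E'
from h import *
snap('wrist','w14.png'); s=env.state(); print(s['time_s'],s['ee_pos'],s['ee_rot'],s['gripper_width'],s['force'])
snap('side','s14.png');crop('s14.png',190,180,350,300,'c16.png')
E
```

```text
26.8333 [ 545.21913153 -167.38241958   45.97367968] [ 1.79998966e+02 -4.80000003e-03 -4.50918879e+01] 53.121092008192704 [-0.25972469 -0.20189544 -2.16123821]
scale 5.0
```

View pics/w14.png

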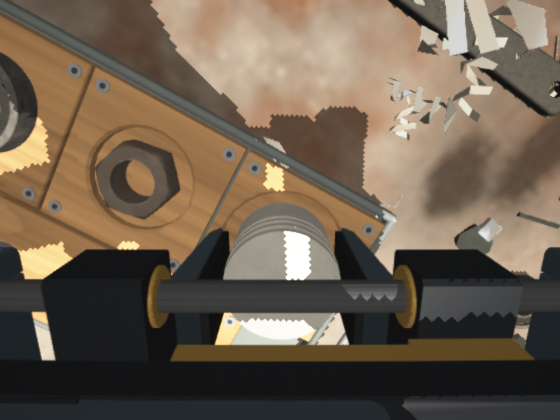

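View pics/c16.png

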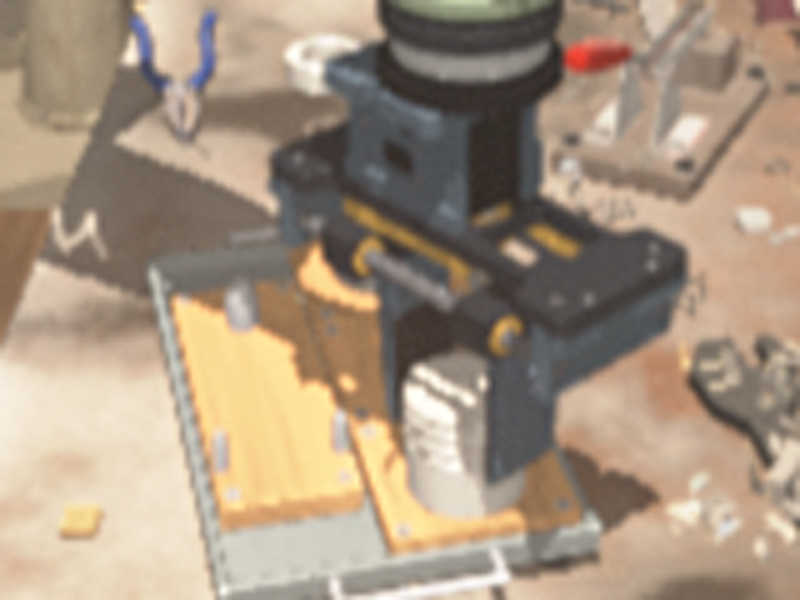

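drive_tool(motion=[[[0,0,-0.0005],[0,0,0]],[[0,0,-0.0005],[0,0,0]],[[0,0,-0.0005],[0,0,0]],[[0,0,0],[0,0,0]],[[0,0,0],[0,0,0]],[[0,0,0],[0,0,0]],[[0,0,0],[0,0,0]],[[0,0,0],[0,0,0]],[[0,0,0],[0,0,0]],[[0,0,0],[0,0,0]]])

```text
time_s: 27.72
ee_pos: [545.2, -167.4, 45.0]
ee_rot: [-180.0, -0.0, -45.1]
force: [-2.9, 0.8, 5.1]
gripper_width: 53.4
```

Contact at the expected height (45.0), so I'll release.

drive_tool(motion=[[[0,0,0],[0,0,0]],[[0,0,0],[0,0,0]],[[0,0,0],[0,0,0]],[[0,0,0],[0,0,0]],[[0,0,0],[0,0,0]],[[0,0,0.01],[0,0,0]],[[0,0,0.02],[0,0,0]],[[0,0,0.03],[0,0,0]],[[0,0,0.03],[0,0,0]],[[0,0,0.02],[0,0,0]]], claw=0.74)

```text
time_s: 28.55
ee_pos: [546.3, -167.7, 158.0]
ee_rot: [-179.9, -0.2, -45.1]
force: [0.1, -0.5, 0.2]
gripper_width: 67.5
```

```bash
python3 - <<'E'
from h import *
snap('wrist','w15.png'); s=env.state(); print(s['time_s'],s['ee_pos'],s['ee_rot'],s['gripper_width'],s['force'])
E
```

```text
28.6 [ 548.38217552 -168.36150076  161.64816236] [-179.70565201   -0.57499012  -45.09165574] 67.888540570049 [ 0.05863961 -1.30052305  2.15132682]
```

View pics/w15.png

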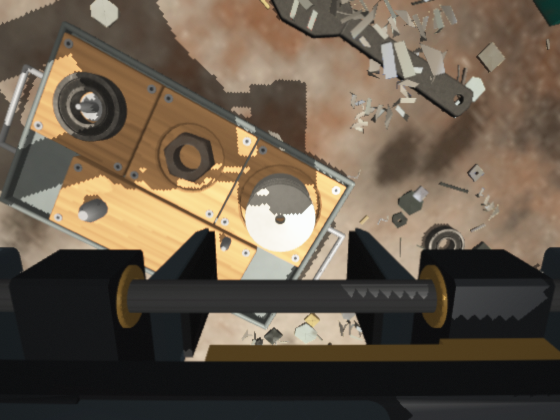

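drive_tool(motion=[[[0,0.01,0],[0,0,0.115]],[[-0.003,0.02,0],[0,0,0.115]],[[-0.003,0.027,0],[0,0,0.115]],[[-0.003,0.027,0],[0,0,0.115]],[[-0.003,0.027,0],[0,0,0.115]],[[-0.003,0.027,0],[0,0,0.115]],[[-0.003,0.027,0],[0,0,0.115]],[[-0.003,0.027,0],[0,0,0.115]],[[-0.004,0.027,0],[0,0,0.115]],[[-0.004,0.027,0],[0,0,0.115]]], claw=0.6)

```text
time_s: 29.43
ee_pos: [516.0, 79.9, 155.1]
ee_rot: [180.0, -0.1, 21.1]
force: [0.4, -0.0, 0.2]
gripper_width: 54.6
```

drive_tool(motion=[[[-0.004,0.027,0],[0,0,0.115]],[[-0.004,0.027,0],[0,0,0.115]],[[-0.004,0.027,0],[0,0,0.115]],[[-0.004,0.027,0],[0,0,0.115]],[[-0.004,0.027,0],[0,0,0.115]],[[-0.004,0.025,0],[0,0,0.115]],[[-0.003,0.02,0],[0,0,0.115]],[[0,0.013,0],[0,0,0.115]],[[0,0.007,-0.01],[0,0,0.115]],[[0,0,-0.01],[0,0,0.1]]])

```text
time_s: 30.27
ee_pos: [489.7, 280.7, 135.3]
ee_rot: [179.9, -0.1, 86.3]
force: [-0.5, 0.2, -0.8]
gripper_width: 54.9
```

drive_tool(motion=[[[0,0,0],[0,0,0.012]],[[0,0,0],[0,0,0]],[[0,0,0],[0,0,0]],[[0,0,0],[0,0,0]],[[0,0,0],[0,0,0]],[[0,0,0],[0,0,0]],[[0,0,0],[0,0,0]],[[0,0,0],[0,0,0]],[[0,0,0],[0,0,0]],[[0,0,0],[0,0,0]]])

```text
time_s: 31.1
ee_pos: [489.3, 278.6, 134.5]
ee_rot: [180.0, -0.0, 86.5]
force: [0.2, 0.4, 0.5]
gripper_width: 54.3
```

```bash
python3 - <<'E'
from h import *
snap('wrist','w16.png'); s=env.state(); print(s['time_s'],s['ee_pos'],s['ee_rot'],s['gripper_width'],s['force'])
E
```

```text
31.15 [489.22786836 278.60984238 134.44578794] [-1.79996631e+02 -3.78895462e-03  8.65108280e+01] 54.5234959970687 [-0.19693795  0.22122532  0.19055646]
```

View pics/w16.png

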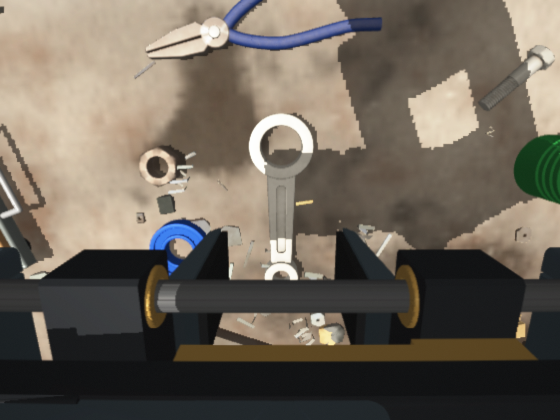

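```bash
python3 - <<'E'
from h import *
crop('w16.png',220,100,340,190,'c17.png'); crop('w16.png',220,190,340,290,'c18.png')
P=load('w16.png'); b=px2w(P,281.5,146,18);print('big',b); print('small',px2w(P,282,274,18))
print('M20 w',np.linalg.norm(px2w(P,138,166,16)-px2w(P,179,166,16)),px2w(P,158,166,16))
E
```

```text
scale 6.666666666666667
scale 6.0
big [440.28883134 281.93382348  18.        ]
small [550.86773205 275.71537304  18.        ]
M20 w 33.57604718555802 [450.35896856 180.45038279  16.        ]
```

View pics/c17.png

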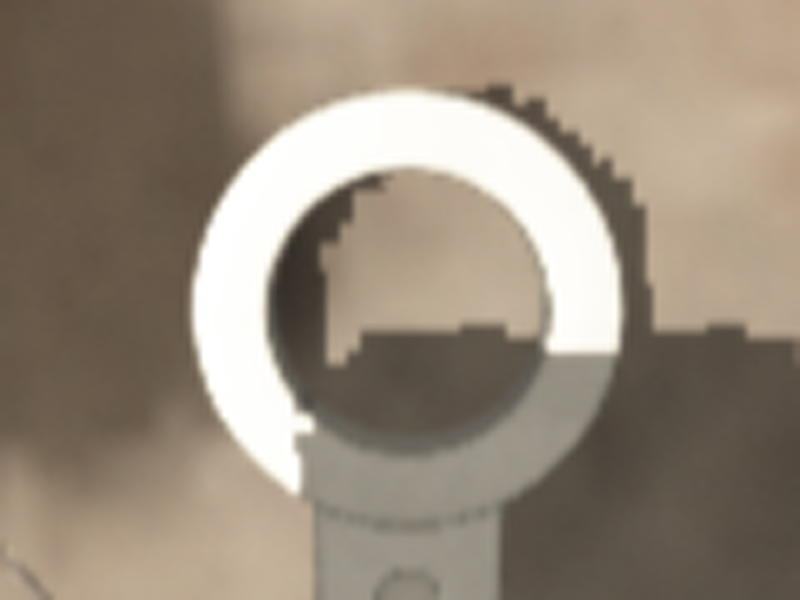

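View pics/c18.png

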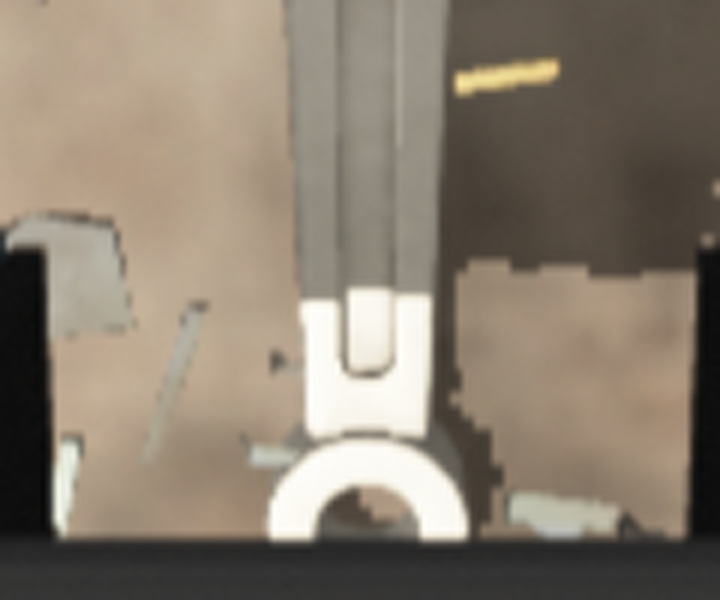

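drive_tool(motion=[[[-0.002,0,-0.014],[0,0,0]],[[0,0,-0.02],[0,0,0]],[[0,0,-0.02],[0,0,0]],[[0,0,-0.02],[0,0,0]],[[0,0,-0.018],[0,0,0]],[[0,0,-0.015],[0,0,0]],[[0,0,-0.011],[0,0,0]],[[0,0,-0.006],[0,0,0]],[[0,0,-0.003],[0,0,0]],[[0,0,-0.001],[0,0,0]]])

```text
time_s: 31.98
ee_pos: [487.4, 278.7, 6.4]
ee_rot: [180.0, -0.0, 86.5]
force: [0.4, -0.1, 0.3]
gripper_width: 54.9
```

drive_tool(motion=[[[0,0,-0.001],[0,0,0]],[[0,0,-0.001],[0,0,0]],[[0,0,-0.0005],[0,0,0]],[[0,0,0],[0,0,0]],[[0,0,0],[0,0,0]],[[0,0,0],[0,0,0]],[[0,0,0],[0,0,0]],[[0,0,0],[0,0,0]],[[0,0,0],[0,0,0]],[[0,0,0],[0,0,0]]])

```text
time_s: 32.82
ee_pos: [487.2, 278.6, 4.0]
ee_rot: [-180.0, -0.0, 86.5]
force: [-0.0, 0.1, -0.3]
gripper_width: 54.6
```

drive_tool(motion=[[[0,0,0],[0,0,0]],[[0,0,0],[0,0,0]],[[0,0,0],[0,0,0]],[[0,0,0],[0,0,0]],[[0,0,0],[0,0,0]],[[0,0,0],[0,0,0]],[[0,0,0],[0,0,0]],[[0,0,0],[0,0,0]],[[0,0,0],[0,0,0]],[[0,0,0],[0,0,0]]], claw=0.15, force=40)

```text
time_s: 33.65
ee_pos: [487.2, 278.6, 3.9]
ee_rot: [-180.0, -0.0, 86.5]
force: [0.4, -1.5, 0.6]
gripper_width: 22.4
```

drive_tool(motion=[[[0,0,0.004],[0,0,0]],[[0,0,0.008],[0,0,0]],[[0,0,0.013],[0,0,0]],[[0,0,0.018],[0,0,0]],[[0,0,0.02],[0,0,0]],[[0,0,0.02],[0,0,0]],[[0,0,0.02],[0,0,0]],[[0,0,0.015],[0,0,0]],[[0,0,0.008],[0,0,0]],[[0,0,0.004],[0,0,0]]])

```text
time_s: 34.48
ee_pos: [487.8, 278.9, 135.7]
ee_rot: [179.9, -0.1, 86.5]
force: [0.1, 0.1, -2.6]
gripper_width: 21.9
```

```bash
python3 - <<'E'
from h import *
snap('wrist','w17.png'); s=env.state(); print(s['time_s'],s['ee_pos'],s['ee_rot'],s['gripper_width'],s['force'],s['torque'])
E
```

```text
34.5333 [487.68817565 278.87836182 135.4789449 ] [ 1.79886393e+02 -7.55777304e-02  8.65209621e+01] 22.31696082570974 [ 0.64753221  0.25646806 -2.24359897] [ 0.08846853 -0.18277549  0.0490598 ]
```

View pics/w17.png

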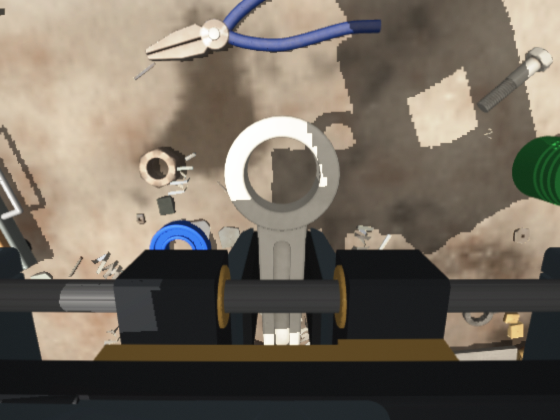

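```bash
python3 - <<'E'
from h import *
crop('w17.png',210,100,350,205,'c19.png')
P=load('w17.png'); y=np.radians(86.52); ty=np.array([np.sin(y),-np.cos(y)]); tx=np.array([np.cos(y),np.sin(y)])
for v in (171,173,175):
  d=px2w(P,282.3,v,149.6)[:2]-[487.7,278.9]; print(d@tx,d@ty)
E
```

```text
scale 5.714285714285714
0.6375247897956644 -48.54995116248781
0.6387409586227937 -47.66105831918222
0.6399610493886014 -46.76962311668697
```

View pics/c19.png

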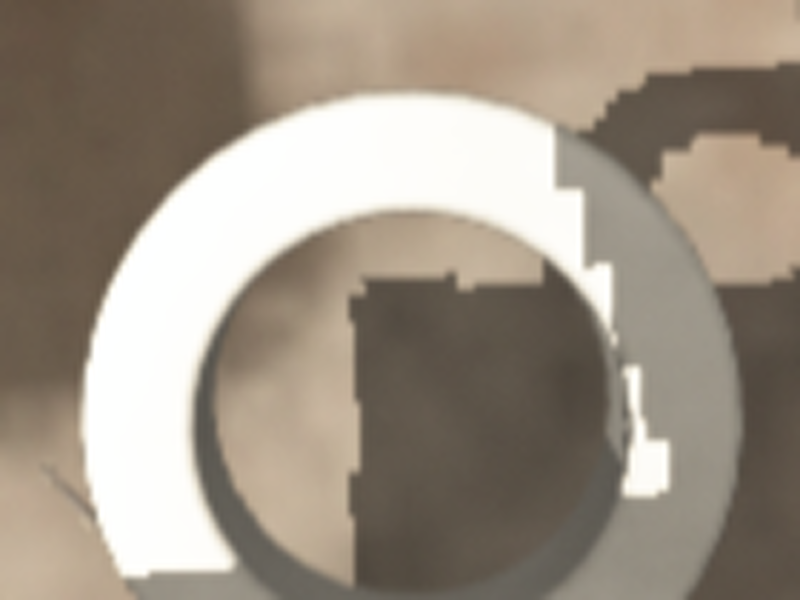

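drive_tool(motion=[[[0,-0.01,0],[0,0,-0.05]],[[-0.002,-0.018,0],[0,0,-0.08]],[[-0.003,-0.026,0],[0,0,-0.08]],[[-0.003,-0.03,0],[0,0,-0.08]],[[-0.004,-0.03,0],[0,0,-0.08]],[[-0.004,-0.03,0],[0,0,-0.08]],[[-0.004,-0.03,0],[0,0,-0.08]],[[-0.004,-0.03,0],[0,0,-0.08]],[[-0.004,-0.03,0],[0,0,-0.08]],[[-0.004,-0.03,0],[0,0,-0.08]]])

```text
time_s: 35.37
ee_pos: [454.0, 13.3, 133.0]
ee_rot: [-179.9, 0.1, 42.2]
force: [-0.6, 0.4, -1.4]
gripper_width: 21.9
```

drive_tool(motion=[[[-0.004,-0.03,0],[0,0,-0.08]],[[-0.003,-0.028,0],[0,0,-0.08]],[[-0.003,-0.024,0],[0,0,-0.08]],[[-0.002,-0.018,0],[0,0,-0.08]],[[0,-0.012,0],[0,0,-0.08]],[[0,-0.006,0],[0,0,-0.059]],[[0,0,0],[0,0,0]],[[0,0,0],[0,0,0]],[[0,0,0],[0,0,0]],[[0,0,0],[0,0,0]]])

```text
time_s: 36.2
ee_pos: [443.0, -102.8, 133.7]
ee_rot: [-180.0, 0.0, 16.2]
force: [-0.5, 1.2, -1.7]
gripper_width: 21.8
```

```bash
python3 - <<'E'
from h import *
snap('wrist','w18.png'); s=env.state(); print(s['time_s'],s['ee_pos'],s['ee_rot'],s['gripper_width'],s['force'],s['qvel'].round(1))
snap('side','s18.png');crop('s18.png',190,180,350,300,'c20.png')
crop('w18.png',200,100,360,220,'c21.png')
E
```

```text
36.25 [ 443.08401812 -102.77571324  133.77278519] [-1.79977310e+02  1.99953442e-02  1.61904250e+01] 22.16028978101666 [-0.4736582  -0.66168352 -1.25532466] [ 0.1 -0.2 -0.1 -0.1 -0.1  0.2]
scale 5.0
scale 5.0
```

View pics/w18.png

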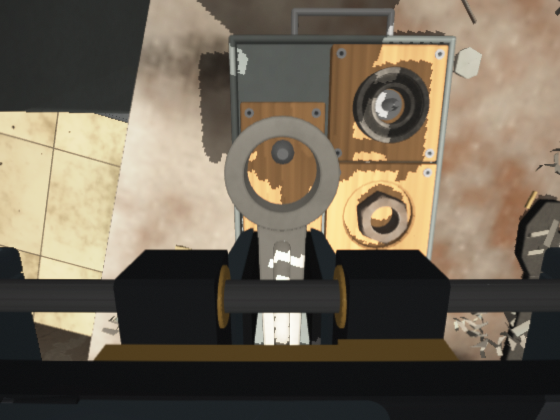

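View pics/c20.png

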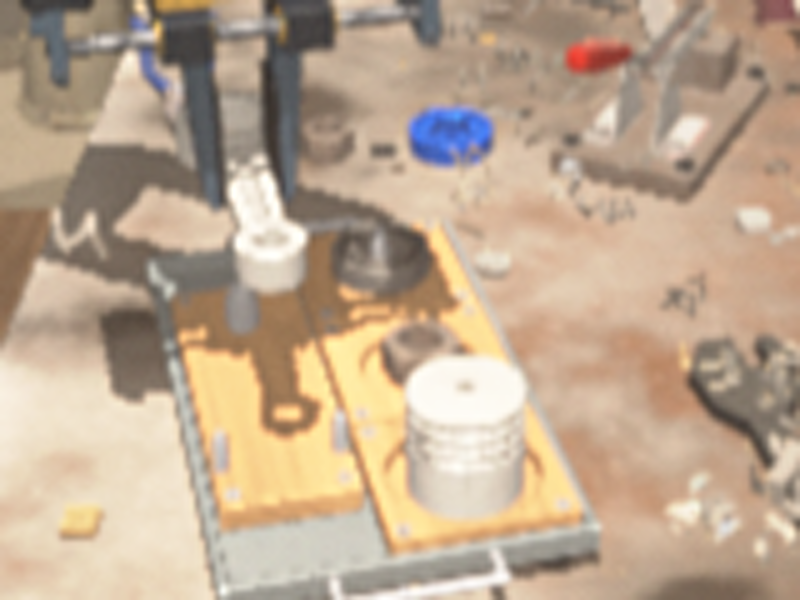

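View pics/c21.png

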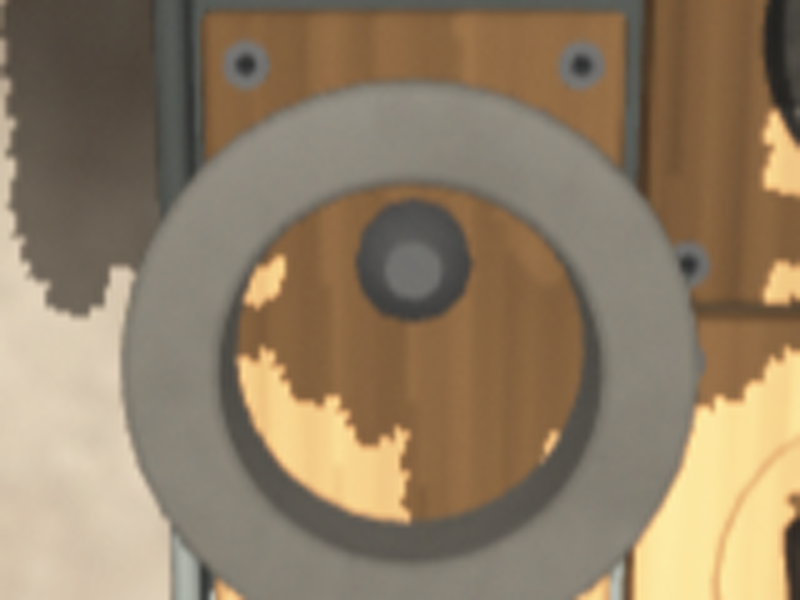

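```bash
python3 - <<'E'
from h import *
P=load('w18.png'); a=px2w(P,282.6,152,30)[:2]; t=px2w(P,282.6,154,55)[:2]; b=px2w(P,282.2,174.4,147.9)[:2]
print(a,t,b,'move',(a+t)/2-b)
# expected from fit: 
print(np.array([487.3,-96.2])+np.array([[np.cos(.281),-np.sin(.281)],[np.sin(.281),np.cos(.281)]])@[-43.5,52])
# cradle screws
p=lambda u,v:px2w(P,200+u/5,100+v/5,30)
d=p(580,65)-p(247,65);print('yaw',np.degrees(np.arctan2(d[1],d[0])),np.linalg.norm(d))
E
```

```text
[431.01491815 -58.52780723] [430.68000938 -57.5678525 ] [430.1935356  -57.22520311] move [ 0.65392816 -0.82262676]
[431.08566939 -58.30278329]
yaw 16.24220190129753 49.57679829534555
```

drive_tool(motion=[[[0.0005,-0.0008,-0.008],[0,0,0]],[[0,0,-0.013],[0,0,0]],[[0,0,-0.015],[0,0,0]],[[0,0,-0.015],[0,0,0]],[[0,0,-0.014],[0,0,0]],[[0,0,-0.012],[0,0,0]],[[0,0,-0.008],[0,0,0]],[[0,0,-0.005],[0,0,0]],[[0,0,-0.003],[0,0,0]],[[0,0,-0.001],[0,0,0]]])

```text
time_s: 37.13
ee_pos: [443.8, -104.1, 39.7]
ee_rot: [-180.0, 0.0, 16.1]
force: [0.2, 0.1, -1.7]
gripper_width: 22.1
```

drive_tool(motion=[[[0,0,-0.001],[0,0,0]],[[0,0,-0.001],[0,0,0]],[[0,0,-0.001],[0,0,0]],[[0,0,-0.0005],[0,0,0]],[[0,0,0],[0,0,0]],[[0,0,0],[0,0,0]],[[0,0,0],[0,0,0]],[[0,0,0],[0,0,0]],[[0,0,0],[0,0,0]],[[0,0,0],[0,0,0]]])

```text
time_s: 37.97
ee_pos: [443.8, -104.2, 36.5]
ee_rot: [180.0, -0.0, 16.1]
force: [-0.4, -0.0, -1.8]
gripper_width: 22.1
```

```bash
python3 - <<'E'
from h import *
snap('side','s19.png'); s=env.state(); print(s['time_s'],s['ee_pos'],s['ee_rot'],s['gripper_width'],s['force'],s['torque'])
crop('s19.png',190,180,350,300,'c22.png')
E
```

```text
38.0167 [ 443.75580176 -104.18963679   36.49440568] [ 1.79997769e+02 -8.32706251e-03  1.61000040e+01] 22.29307321967868 [ 0.58260184  0.41678469 -2.41965956] [-0.01272709 -0.09195869 -0.03156539]
scale 5.0
```

View pics/c22.png

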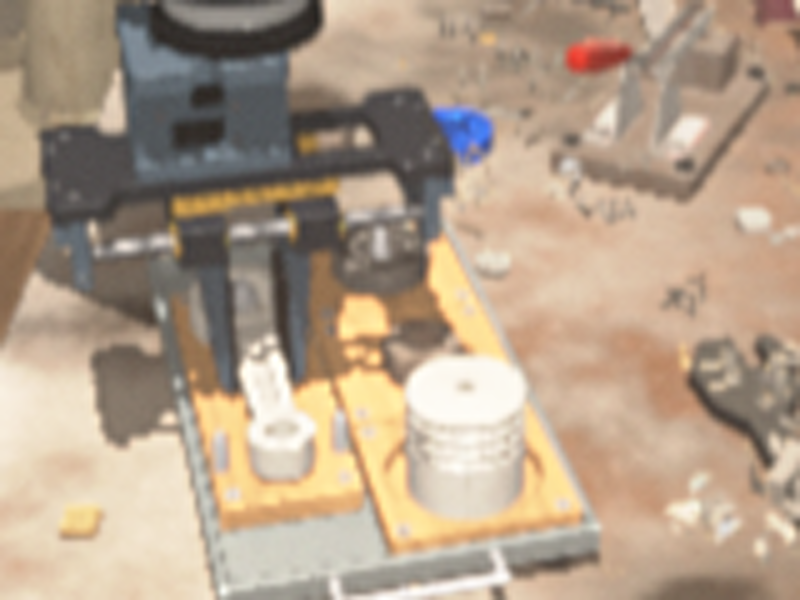

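Small end is between the pegs. I'll lower the last 2.7 mm.

drive_tool(motion=[[[0,0,-0.001],[0,0,0]],[[0,0,-0.001],[0,0,0]],[[0,0,-0.0005],[0,0,0]],[[0,0,-0.0005],[0,0,0]],[[0,0,0],[0,0,0]],[[0,0,0],[0,0,0]],[[0,0,0],[0,0,0]],[[0,0,0],[0,0,0]],[[0,0,0],[0,0,0]],[[0,0,0],[0,0,0]]])

```text
time_s: 38.85
ee_pos: [443.7, -104.2, 33.9]
ee_rot: [180.0, -0.0, 16.1]
force: [-1.8, -0.2, 5.6]
gripper_width: 22.0
```

drive_tool(motion=[[[0,0,0],[0,0,0]],[[0,0,0],[0,0,0]],[[0,0,0],[0,0,0]],[[0,0,0],[0,0,0]],[[0,0,0],[0,0,0]],[[0,0,0.008],[0,0,0]],[[0,0,0.015],[0,0,0]],[[0,0,0.025],[0,0,0]],[[0,0,0.03],[0,0,0]],[[0,0,0.03],[0,0,0]]], claw=0.42)

```text
time_s: 39.68
ee_pos: [443.2, -104.1, 142.9]
ee_rot: [-180.0, 0.0, 16.1]
force: [-0.2, -0.0, -0.2]
gripper_width: 38.5
```

drive_tool(motion=[[[-0.01,0.01,0.03],[0,0,0]],[[-0.015,0.02,0.02],[0,0,0]],[[-0.015,0.03,0.01],[0,0,0]],[[-0.015,0.035,0],[0,0,0]],[[-0.01,0.035,0],[0,0,0]],[[-0.01,0.035,0],[0,0,0]],[[0,0.035,0],[0,0,0]],[[0,0.03,0],[0,0,0]],[[0,0.02,0],[0,0,0]],[[0,0.01,0],[0,0,0]]])

```text
time_s: 40.52
ee_pos: [368.5, 158.0, 202.1]
ee_rot: [-180.0, -0.1, 16.3]
force: [1.3, -0.5, 0.6]
gripper_width: 38.5
```

drive_tool(motion=[[[0,0,0],[0,0,0]],[[0,0,0],[0,0,0]],[[0,0,0],[0,0,0]],[[0,0,0],[0,0,0]],[[0,0,0],[0,0,0]],[[0,0,0],[0,0,0]],[[0,0,0],[0,0,0]],[[0,0,0],[0,0,0]],[[0,0,0],[0,0,0]],[[0,0,0],[0,0,0]]])

```text
time_s: 41.35
ee_pos: [368.8, 155.8, 201.5]
ee_rot: [180.0, -0.0, 16.1]
force: [0.2, -0.1, 0.0]
gripper_width: 38.0
```

```bash
python3 - <<'E'
from h import *
s=env.state(); print(s['time_s'],s['ee_pos'],s['force'])
snap('side','s20.png');crop('s20.png',190,180,350,300,'c23.png')
snap('top','t20.png');crop('t20.png',280,160,460,290,'c24.png')
E
```

```text
41.35 [368.75777753 155.77408394 201.48928279] [ 0.17974056 -0.06157966  0.00481787]
scale 5.0
scale 4.444444444444445
```

View pics/c23.png

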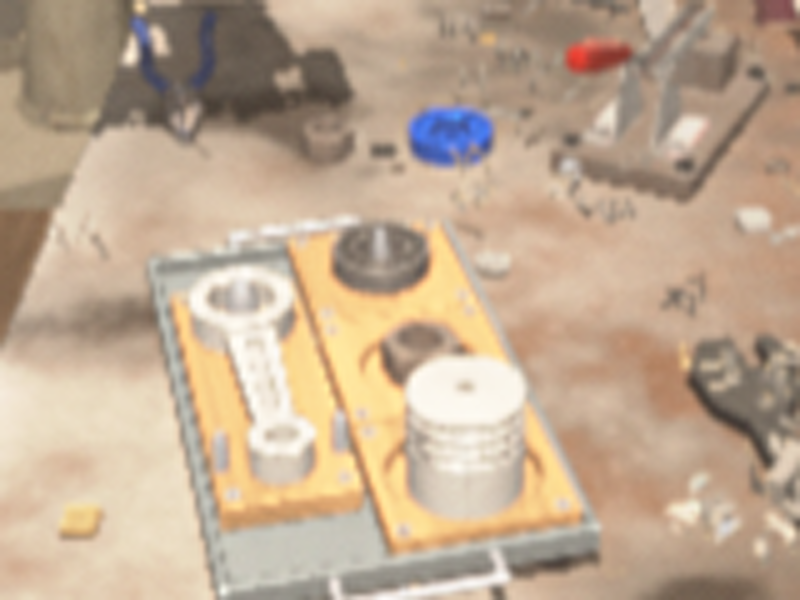

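View pics/c24.png

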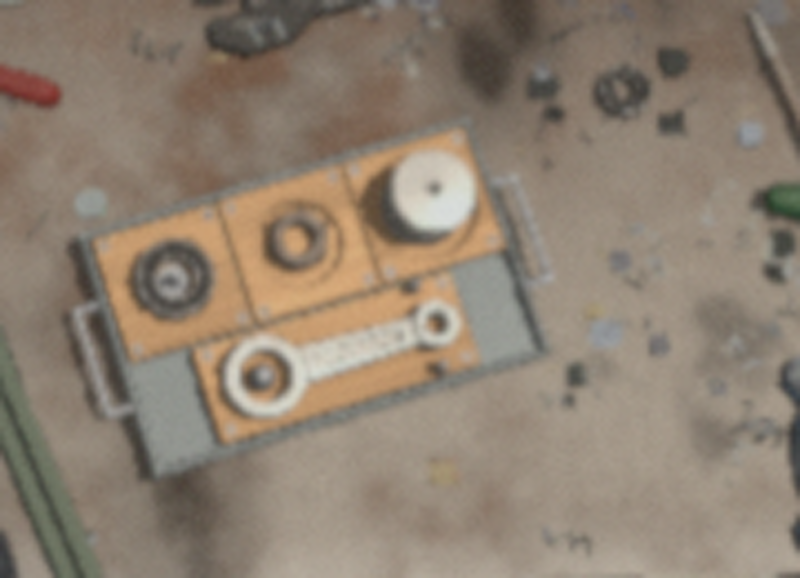

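```bash
python3 - <<'E'
from h import *
P=load('t20.png'); t=np.radians(16.13);R=np.array([[np.cos(t),-np.sin(t)],[np.sin(t),np.cos(t)]])
for n,u,v,z,m in [('brg',172,279,45,(34,86)),('nut',297,238,42,(34,0)),('pis',433,192,74,(34,-86)),('big',264,376,48,(-43.5,52)),('small',437,322,48,(-43.5,-63))]:
    w=px2w(P,280+u/4.444,160+v/4.444,z)[:2]; print(n,(R.T@(w-[482.9,-93.1])-m).round(1))
E
```

```text
brg [ 0.3 -1.3]
nut [ 2.5 -0.9]
pis [ 0.2 -1.3]
big [ 0.6 -3.6]
small [ 0.8 -5. ]
```

```bash
python3 - <<'E'
from h import *
print(env.job_done(), env.state()['time_s'])
E
```

```text
the job is handed in; nothing more can be done
the job is handed in; nothing more can be done
```

All four parts are in the tray, and I handed the job in at about 41 s of the 115 s allowed. I gripped and lowered the M24 nut, the 6205 bearing, the piston and the connecting rod one at a time. I only released each when the arm felt the seat at the expected height.

My last top and side pictures show every part seated, with these offsets from its place:

| Part | Measured offset from its place | Limit |
|---|---|---|
| Bearing 6205 | about 1.3 mm | 10 mm |
| Nut M24 | about 2.7 mm | 10 mm |
| Piston | about 1.3 mm | 10 mm |
| Connecting rod, across | about 1 mm | 10 mm |
| Connecting rod, along | about 4 mm | 12 mm |

The rod's small end is between the pegs. I never touched the smaller bearing or the smaller nut, and both are in their original spots in the last pictures. The gripper was well clear at hand-in.

- **Camera disagreement:** the top and wrist cameras put the tray about 4–5 mm apart. I guided each placement by the wrist view and did the final check against the top camera's own tray fit, so the offset should cancel.
- **Nut grip:** my first grip on the nut was shallow, so I took it again about 4 mm deeper before lifting.

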